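Cover the spice tubs for the night

ROBOT

A 6-joint arm with a two-finger parallel gripper is mounted at the origin on the work surface. World frame = base frame: x ahead of the robot, y to its left, z up, the work surface at z = 0. Lengths are in mm, angles in rad, forces in N, time in s.
With the tool pointing down it reaches from about 300 to 775 mm from the base axis. Payload 14.6 kg.
Tool frame: the origin (TCP) lies at the very end of the fingers, on their centre line; the grasp point (between the pads) lies 19 mm behind it; z points along the fingers, y is the line along which they close (so a half turn about z gives the same grasp; the last joint's range is limited). The gripper opens to 94 mm and grips with 3 to 60 N. Pads are 16 mm wide; open, the fingers measure 119 mm over their backs; the gripper's body (75 mm by 177 mm) begins 78 mm behind the grasp point.
Start: joints at [1.134, 0.3, 1.521, -0, 1.321, -0.067], TCP at [198.783, 512.811, 205.446] pointing down, gripper open.
Joint ranges: [-3.03, 3.03], [-0.79, 2.21], [0.23, 2.52], [-1.04, 4.18], [0, 3.07], [-2.55, 2.55]. Speed limits (rad/s): [2.22, 2.22, 2.57, 3.14, 3.14, 3.14].

INTERFACE

Orientations are given as [roll, pitch, yaw] about the fixed x, y, z axes, in that order (R = Rz(yaw) Ry(pitch) Rx(roll)).
In Python, from cell import manip, camera, get_calibration gives the robot as it stands.
- The arm moves only by the tool arm_command, never from a script. Its argument "targets" is a list of rows, each an object of numbers: "hand": the opening, from -1 (shut) to 1 (fully open), so that 0 is half open; "x", "y", "z": the shift along the tool's x, y, z in m; "yaw": the turn about the tool's z in rad. In form: [{"hand": .., "x": .., "y": .., "z": .., "yaw": ..}, ...]. A call has 1 to 10 rows; each row shifts and turns the commanded pose from where the row before left it, along the tool's axes as they then stand; what a row does not reach is not made up. A row lasts 1/10 s, in which the tool goes at most 50 mm and 8.59 degrees, less where a joint would pass 70% of its speed; a pose out of reach is approached as far as the arm can. A call is refused whole if a number of a shift passes 0.05 or a number of a turn 0.15, either way. A call with a gripper value outside its range is refused whole. The fingers move at their own pace and stop on an object; "newtons" is the grip in N (left out, the last holds). Time passes only in rows, so rows that do not move let the fingers close. It gives the time, the measured TCP pose, the force, the opening and the grip force at its end, in the units of the state.
- manip.read_state(): the state, without advancing time (a new reading comes with each control period).
- camera(name): name is "side" or "top"; returns the picture (420x560x3 uint8, red, green, blue); there is no depth.
- get_calibration(name): a dict with "K" (3x3 intrinsics, pixels), "dist_coeffs" ([k1, k2, p1, p2, k3] as OpenCV has them; the pictures are not rectified), "cam_to_world" (4x4, takes a point from camera to world coordinates). Camera axes: x right, y up, looking along -z (the intrinsics and any distortion apply to the point x, -y, -z); pixel columns grow to the right and rows downward; lengths in mm; the calibration is good to about 2 mm. A picture is of the moment at which its call begins. get_calibration takes no time and is no camera call.
- manip.sign_off(): hands the job in; it is judged then, once.
The state is a dict: "clock": time; "joints": joint angles; "qd": joint speeds; "effort": joint torques, N m; "eef_pos": TCP position; "eef_rot": TCP orientation; "wrist_force": force on the tool from outside, world axes, zero at the start; "moment": the same for the moment, N m; "finger_gap": finger opening in mm; "finger_force": force on a finger pad.
Only numpy, scipy, OpenCV 4.12 (cv2) and the standard library are available. Lean on these libraries where they do the work, as an engineer would, in place of code of your own. Each camera call takes 0.05 s, during which the arm holds its last target. There are 200 camera calls.

TASK

Close the four empty tubs on the spice counter: put on each tub the lid that fits it, seated flat with its plug in the mouth, set down gently and not dropped. The oblong lid is kept in the storage frame: first turn the swing tab fully aside, leaving the lid in place, and only then lift the lid out.

Things in the scene. Friction and masses are not known exactly. Their poses are not given: they have to be found in the camera images.
- lid_large_round: Loose dark wooden lid, round, 132 mm in diameter; plug below it 96 mm in diameter, 8 mm deep (7 mm play all round in its tub's mouth). Origin: centre of plug's underside, z up; plate top at 13 mm, grip from there to 39 mm. Steel knob on top, 28 mm diameter. Lies flat on the counter at the start.
- lid_small_round: Loose dark wooden lid, round, 92 mm in diameter; plug below it 58 mm in diameter, 8 mm deep (7 mm play all round in its tub's mouth). Origin: centre of plug's underside, z up; plate top at 13 mm, grip from there to 39 mm. Steel knob on top, 28 mm diameter. Lies flat on the counter at the start.
- lid_square: Loose dark wooden lid, square, 118 x 118 mm; plug below it 86 x 86 mm, 8 mm deep (7 mm play all round in its tub's mouth). Origin: centre of plug's underside, z up; plate top at 13 mm, grip from there to 39 mm. Steel bar grip on top, 60 mm (x) by 14 mm (y). Lies flat on the counter at the start.
- lid_oblong: Loose dark wooden lid, oblong, 158 mm (x) by 98 mm (y); plug below it 126 x 68 mm, 8 mm deep (7 mm play all round in its tub's mouth). Origin: centre of plug's underside, z up; plate top at 13 mm, grip from there to 39 mm. Steel bar grip on top, 60 mm (x) by 14 mm (y). Starts 4 mm above the counter in a fixed wooden frame 16 mm high (4 mm play all round), held by the tab at its +x end.
- tub_large_round: Open, empty white ceramic container, round, 120 mm in outer diameter, 65 mm high, mouth 110 mm in diameter inside; fixed to the counter. Origin at the centre of its underside, z up; with its lid on, the lid's origin is 57 mm above the tub's origin.
- tub_small_round: Open, empty white ceramic container, round, 80 mm in outer diameter, 80 mm high, mouth 72 mm in diameter inside; fixed to the counter. Origin at the centre of its underside, z up; with its lid on, the lid's origin is 72 mm above the tub's origin.
- tub_square: Open, empty white ceramic container, square, 110 x 110 mm outside, sides along its x and y, 70 mm high, mouth 100 x 100 mm inside; fixed to the counter. Origin at the centre of its underside, z up; with its lid on, the lid's origin is 62 mm above the tub's origin.
- tub_oblong: Open, empty white ceramic container, oblong, 150 mm (x) by 92 mm (y) outside, 55 mm high, mouth 140 x 82 mm inside; fixed to the counter. Origin at the centre of its underside, z up; with its lid on, the lid's origin is 47 mm above the tub's origin.
- tab (a joint): Angle of the brass swing tab about its upright pivot: 0 (start 0 to 0.3) it lies across the edge of the oblong lid; it grows anticlockwise seen from above, up to its stop at 1.75; beyond 1.2 it is clear of the lid. Turns with slight friction (0.04 N m) and stays where it is left.
- tab_grip (a point): On the swing tab's pivot axis, 47 mm above the counter, at the top of its upright brass fin (centred on the pivot; 30 mm long in x, 10 mm wide in y, 24 mm high). Below the fin a 4 mm thick, 10 mm wide bar reaches 30 mm from the pivot along point -x over the oblong lid's edge, 2 mm above it. z up; turns with the tab. Pivot is 95 mm from the frame's centre.
Things that resemble listed ones, but are neither listed nor needed, are in the scene too. What is shaped like the lid_large_round but purple or red is not meant.

How it is judged:
By the outcome, as a careful person would: the job done as asked, in the order asked, and still so for the second after the job is handed in, with the robot touching nothing.
It also fails if it takes over 120 s, if anything falls off the work surface, if the arm or the gripper's body presses on something with over 40 N, if the wrist force passes 120 N, or if a joint passes its speed limit or range.

## Working session

There is one attempt and no reset: what is moved stays moved. The work goes in short steps, Python scripts to look and compute and a tool call to move; the robot and the scene stay as the last step left them, time stands still between calls to the robot, and variables do not carry over. Pictures are saved under pics/ and viewed, at most 14 in all, crops included, and the job is handed in when it is done.

Besides the shell and the picture viewer there is one more tool, called after "Call:" by a JSON object that holds its "fn" and its "kwargs". arm_command: Moves the arm, as the interface text tells. Its arguments: {"type":"object","properties":{"targets":{"type":"array"},"newtons":{"type":"number"}},"required":["targets"]}

```bash
mkdir -p pics
python3 - <<'E'
from cell import manip,camera,get_calibration
import cv2
for n in("side","top"):
    im=camera(n); cv2.imwrite(f"pics/{n}0.png",im[:,:,::-1]); c=get_calibration(n); print(n,c)
print(manip.read_state())
E
```

```text
side {'K': array([[495.92218455,   0.        , 281.05269769],
       [  0.        , 495.92218455, 211.62866242],
       [  0.        ,   0.        ,   1.        ]]), 'dist_coeffs': array([-0.18252405,  0.        ,  0.        ,  0.        ,  0.        ]), 'cam_to_world': array([[-9.88807871e-01,  9.52042396e-02, -1.14870135e-01,
         2.57311131e+02],
       [-1.49187863e-01, -6.38207214e-01,  7.55271166e-01,
         1.14243934e+03],
       [-1.40593149e-03,  7.63955303e-01,  6.45267633e-01,
         9.46218992e+02],
       [ 0.00000000e+00,  0.00000000e+00,  0.00000000e+00,
         1.00000000e+00]])}
top {'K': array([[545.95534147,   0.        , 277.28805497],
       [  0.        , 545.95534147, 206.20988895],
       [  0.        ,   0.        ,   1.        ]]), 'dist_coeffs': array([-0.11712116,  0.        ,  0.        ,  0.        ,  0.        ]), 'cam_to_world': array([[-8.18930462e-03,  9.91832017e-01, -1.27287803e-01,
         2.50345690e+02],
       [-9.99864606e-01, -6.30501716e-03,  1.51992406e-02,
         9.16978918e+01],
       [ 1.42725417e-02,  1.27395040e-01,  9.91749363e-01,
         1.58623628e+03],
       [ 0.00000000e+00,  0.00000000e+00,  0.00000000e+00,
         1.00000000e+00]])}
{'clock': 0.1, 'joints': array([ 1.13440255e+00,  3.00408346e-01,  1.52154167e+00, -1.35950976e-05,
        1.32073572e+00, -6.66129723e-02]), 'qd': array([-1.89431340e-03,  5.33252292e-04, -3.83743318e-03, -1.58374843e-03,
       -1.90760381e-05, -1.10786731e-03]), 'effort': array([ 2.36706310e-04, -5.32646835e+01, -3.53281116e+01,  7.08434964e-02,
        2.35828426e-02, -2.96168039e-06]), 'eef_pos': array([198.68058714, 512.58665896, 204.93743485]), 'eef_rot': array([-3.14050112e+00, -5.96201854e-05,  2.77181519e+00]), 'wrist_force': array([ 0.28168793, -0.31543137, -0.28454122]), 'moment': array([ 0.00577333, -0.02288682,  0.01586066]), 'finger_force': 0.0, 'finger_gap': 94.17597530795506}
```

View pics/side0.png

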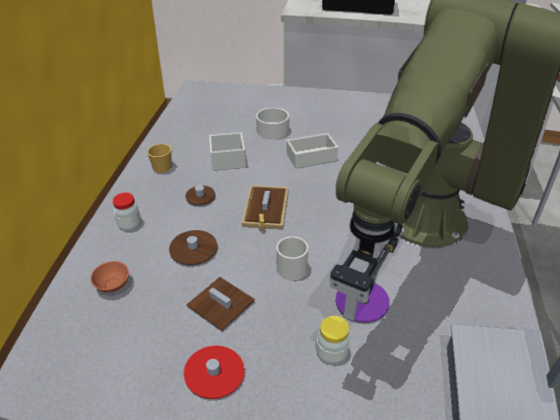

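View pics/top0.png

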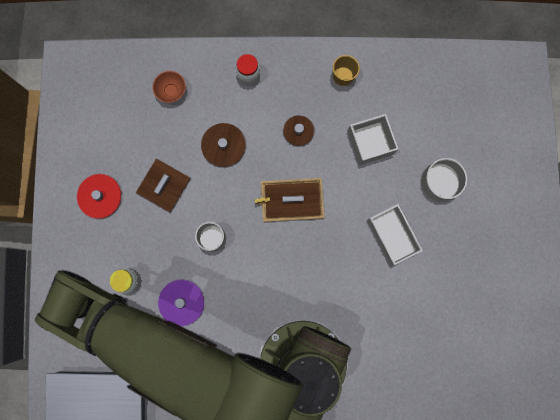

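The top view (right = -y, up = +x) shows:
- **Lids:** large round at (223,145), small round at (298,130), square at (163,185), and the oblong in its frame at (292,200) with the tab at (262,200).
- **Tubs:** small round at (210,237), square at (374,140), large round at (446,180), oblong at (396,235).

The red and purple lids are decoys.

```bash
cat > h.py <<'E'
import numpy as np,cv2
from cell import manip,camera,get_calibration
def px2w(name,uv,z):
    c=get_calibration(name);T=c["cam_to_world"]
    p=cv2.undistortPoints(np.float64(uv).reshape(-1,1,2),c["K"],c["dist_coeffs"]).reshape(-1,2)
    d=np.c_[p[:,0],-p[:,1],-np.ones(len(p))]@T[:3,:3].T
    o=T[:3,3]; return (o+d*((z-o[2])/d[:,2])[:,None])[:,:2]
def blob(mask,seed,r):
    m=np.zeros_like(mask);u,v=seed;m[v-r:v+r,u-r:u+r]=mask[v-r:v+r,u-r:u+r]
    cs,_=cv2.findContours(m,cv2.RETR_EXTERNAL,cv2.CHAIN_APPROX_NONE)
    return max(cs,key=cv2.contourArea) if cs else None
def rep(name,lab,c,z):
    w=px2w(name,c.reshape(-1,2),z).astype(np.float32)
    (rc,rs,ra)=cv2.minAreaRect(w);cc,cr=cv2.minEnclosingCircle(w)
    h=cv2.convexHull(w);M=cv2.moments(h);
    print(name,lab,'cent',np.round([M['m10']/M['m00'],M['m01']/M['m00']],1),'rect',np.round(rc,1),np.round(rs,1),round(ra,1),'circ',np.round(cc,1),round(cr,1))
E
python3 - <<'E'
from h import *
im=cv2.cvtColor(cv2.imread("pics/top0.png"),cv2.COLOR_BGR2HSV)
for p in [(210,222),(374,116),(374,140),(446,161),(446,180),(396,235),(225,135),(223,143),(292,198),(262,200),(300,150),(263,185),(300,250),(280,190)]: print(p,im[p[1],p[0]])
H,S,V=cv2.split(im)
wood=((S>70)&(V<130)).astype(np.uint8)*255
for l,s,r in [("L",(223,145),30),("S",(298,130),24),("Q",(163,185),36),("O",(292,200),42)]:
    c=blob(wood,s,r); rep("top",l,c,13 if l!="O" else 17)
    k=((S<60)).astype(np.uint8)*255
    m=np.zeros_like(k);cv2.drawContours(m,[c],-1,255,-1);m=cv2.erode(m,np.ones((5,5)))&k
    c=blob(m,s,r)
    if c is not None: rep("top",l+" grip",c,39 if l!="O" else 43)
brass=((H>15)&(H<35)&(S>110)&(V>120)).astype(np.uint8)*255
c=blob(brass,(262,200),12);rep("top","tab",c,35)
w=cv2.inRange(V,0,255)
for t in (190,200,210):
  w=((V>t)&(S<40)).astype(np.uint8)*255
  for l,s,r,z in [("tS",(210,237),22,80),("tQ",(374,140),32,70),("tL",(446,180),30,65),("tO",(396,235),38,55)]:
    c=blob(w,s,r);  rep("top",l+str(t),c,z)
big=cv2.resize(cv2.imread("pics/top0.png")[50:275,130:480],None,fx=2.25,fy=2.25,interpolation=cv2.INTER_CUBIC);cv2.imwrite("pics/crop.png",big);print(big.shape)
E
```

```text
(210, 222) [120   6 169]
(374, 116) [125  11 139]
(374, 140) [105   3 191]
(446, 161) [30  7 75]
(446, 180) [135   5 193]
(396, 235) [126   6 197]
(225, 135) [ 11 152  74]
(223, 143) [114  22 172]
(292, 198) [111  23 174]
(262, 200) [ 23 141 170]
(300, 150) [120  12 147]
(263, 185) [ 19 106 166]
(300, 250) [111  13 140]
(280, 190) [ 10 144  78]
top L cent [637.5 226.9] rect [637.4 228. ] [130.4 127.2] 0.1 circ [637.5 226.5] 66.0
top L grip cent [634.9 226. ] rect [635.1 225.6] [30.  26.2] 0.3 circ [635.1 225.6] 16.7
top S cent [679.4   3.6] rect [679.4   3.4] [87.  90.3] 45.1 circ [679.6   3.2] 45.7
top S grip cent [676.9   4.1] rect [675.9   4.2] [26.3 30.2] 89.2 circ [676.9   3. ] 16.4
top Q cent [517.3 402.8] rect [517.1 402.8] [117.8 116.8] 60.0 circ [517.2 403.1] 80.5
top Q grip cent [515.6 401. ] rect [515.7 401.1] [21.2 60.7] 59.9 circ [515.6 400.9] 30.6
top O cent [472.5  28.8] rect [472.   33.7] [105.8 186.2] 3.0 circ [474.8  28.4] 98.9
top O grip cent [470.3  24.4] rect [470.2  24.4] [18.2 60.9] 3.3 circ [470.4  24.4] 30.9
top tab cent [469.3 110.8] rect [470.  111.8] [12.7 41.1] 5.4 circ [467.7 111.6] 20.9
top tS190 cent [353.6 253. ] rect [355.  252.5] [53.1 56.4] 44.9 circ [355.7 252.7] 30.2
top tQ190 cent [ 627.9 -202.8] rect [ 628.1 -203.3] [80.5 80.4] 16.5 circ [ 628.8 -203.1] 56.3
top tL190 cent [ 513.5 -405.9] rect [ 515.3 -403.9] [92.4 79. ] 52.0 circ [ 510.3 -401.8] 48.1
top tO190 cent [ 360.2 -259.1] rect [ 360.2 -259.5] [126.3  66. ] 25.3 circ [ 358.7 -256.7] 69.6Traceback (most recent call last):
  File "<stdin>", line 18, in <module>
  File "h.py", line 13, in rep
    w=px2w(name,c.reshape(-1,2),z).astype(np.float32)
                ^^^^^^^^^
AttributeError: 'NoneType' object has no attribute 'reshape'
```

Run:
```python
from h import *
I=cv2.imread("pics/top0.png");V=cv2.cvtColor(I,cv2.COLOR_BGR2HSV)[:,:,2]
V=cv2.GaussianBlur(V,(3,3),0)
for t in (156,162,168):
  w=(V>t).astype(np.uint8)*255
  for l,s,r,z in [("tS",(210,237),22,80),("tQ",(374,140),32,70),("tL",(446,180),28,65),("tO",(396,235),38,55)]:
    c=blob(w,s,r);  rep("top",l+str(t),c,z)
big=cv2.resize(I[50:275,130:480],None,fx=2.25,fy=2.25,interpolation=cv2.INTER_CUBIC);cv2.imwrite("pics/crop.png",big)
```

```text
top tS156 cent [355.2 250.8] rect [354.8 251. ] [57.8 58.2] 0.4 circ [356.3 249.7] 35.2
top tQ156 cent [ 629.7 -202.8] rect [ 632.1 -204.3] [87.5 87.7] 17.4 circ [ 633.2 -204.6] 60.8
top tL156 cent [ 515.  -405.5] rect [ 514.3 -405.6] [88.3 90.3] 89.7 circ [ 514.2 -403.6] 53.5
top tO156 cent [ 366.6 -268.6] rect [ 366.1 -268.4] [153.3  91.9] 26.2 circ [ 366.7 -269.3] 86.2
top tS162 cent [354.5 251.2] rect [353.6 251.1] [55.4 58.1] 0.2 circ [354.6 249.5] 32.3
top tQ162 cent [ 629.1 -202.2] rect [ 629.8 -202.4] [83.5 81.8] 17.3 circ [ 630.6 -202.5] 56.4
top tL162 cent [ 514.9 -405.6] rect [ 514.3 -405.6] [88.  90.3] 89.7 circ [ 511.3 -400.5] 51.2
top tO162 cent [ 369.8 -260.2] rect [ 366.9 -267.3] [149.3  88.5] 25.3 circ [ 367.3 -267.4] 84.2
top tS168 cent [354.1 251.7] rect [355.  252.5] [53.1 60.3] 44.9 circ [353.7 250.2] 31.2
top tQ168 cent [ 628.8 -202.5] rect [ 628.9 -202.7] [80.4 81.2] 17.8 circ [ 630.3 -203.1] 55.7
top tL168 cent [ 514.6 -405.9] rect [ 514.1 -406.7] [85.5 90. ] 87.3 circ [ 511.3 -400.5] 51.2
top tO168 cent [ 359.1 -259.3] rect [ 357.8 -260.7] [134.6  68.2] 26.4 circ [ 357.2 -260.3] 73.8
```

View pics/crop.png

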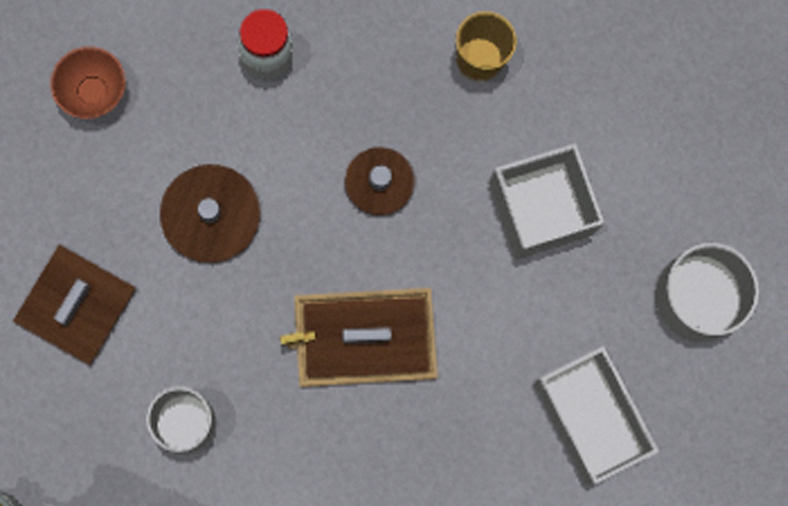

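The crop shows the tub rims clearly. In crop pixels the square tub's corners are (496,168), (577,146), (602,224) and (522,250), and the oblong's are (541,381), (604,348), (657,450) and (596,485). The large round rim spans 668–758 × 243–336 and the small one 148–213 × 387–453. The tab's fin is around (290,340), and its bar ends at (315,335).

```bash
cat >> h.py <<'E'
def plan(x,y,z,psi=None,step=30,tstep=.1,yawdeg=None):
    """rows from measured pose to world x,y,z (mm) and tool-x heading psi (deg)"""
    s=manip.read_state();p=s["eef_pos"];a=s["eef_rot"][2]
    b=a if psi is None else np.radians(psi)
    d=(b-a+np.pi)%(2*np.pi)-np.pi
    D=np.array([x,y,z])-p;n=int(max(1,np.ceil(np.linalg.norm(D)/step),np.ceil(abs(d)/tstep)))
    rows=[]
    for i in range(n):
        h=a+d*i/n
        rows.append((round((D[0]*np.cos(h)+D[1]*np.sin(h))/n/1000,4),round((D[0]*np.sin(h)-D[1]*np.cos(h))/n/1000,4),round(-D[2]/n/1000,4),round(-d/n,4)))
    print("pose",np.round(p,1),round(np.degrees(a),1),"n",n)
    if abs(d)<1e-3: print("each",rows[0])
    else:
        for r in rows: print(r)
E
python3 - <<'E'
from h import *
P=lambda l:np.array(l)/2.25-0.28+np.array([130,50])
for n,l,z in [("Q",[(496,168),(577,146),(602,224),(522,250)],70),("O",[(541,381),(604,348),(657,450),(596,485)],55)]:
    w=px2w("top",P(l),z);e=np.diff(np.r_[w,w[:1]],axis=0)
    print(n,w.mean(0),np.linalg.norm(e,axis=1),np.degrees(np.arctan2(e[:,1],e[:,0])))
for n,l,z in [("L",[(668,290),(758,290),(713,243),(713,336)],65),("S",[(148,420),(213,420),(180,387),(180,453)],80)]:
    w=px2w("top",P(l),z);print(n,w[:2].mean(0),w[2:].mean(0),np.linalg.norm(w[0]-w[1]),np.linalg.norm(w[2]-w[3]))
print("tab",px2w("top",P([(281,341),(315,335),(297,339)]),35))
# side-view check, knobs and tubs
I=cv2.imread("pics/side0.png");cv2.imwrite("pics/sc.png",cv2.resize(I[100:320,140:345],None,fx=2.7,fy=2.7,interpolation=cv2.INTER_CUBIC))
E
```

```text
Q [ 643.02406757 -210.49370493] [109.90295607 106.6446571  109.31963167 111.2146782 ] [ -74.44501584 -164.695322    107.9513141    15.66473331]
O [ 363.82863439 -268.27375426] [ 91.90291713 144.67748149  90.2520886  147.08537038] [ -63.18809397 -154.00873152  118.34981327   26.66045963]
L [ 522.515673   -419.41960028] [ 523.49414759 -419.26733432] 118.35236459649815 120.85497986703164
S [360.77368583 255.44339357] [360.9019256  256.04420711] 79.98720860196183 81.21820823451233
tab [[464.11862351 132.83806959]
 [471.57059355  89.46350778]
 [466.56349218 112.43953227]]
```

View pics/sc.png

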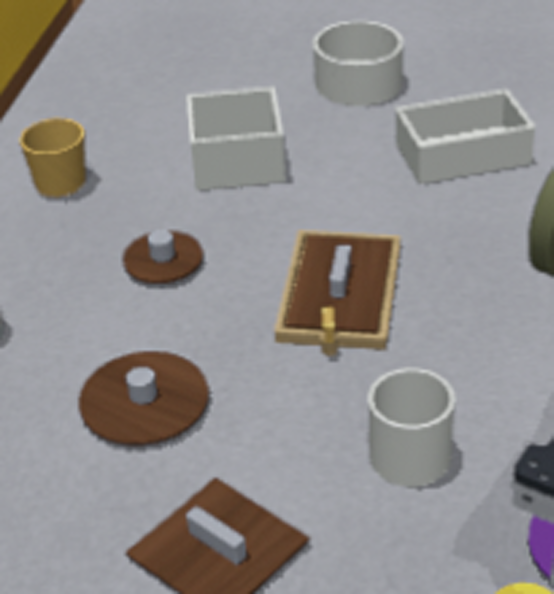

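The side crop shows the same rims. In crop pixels:
- **Square corners:** (188,95), (276,88), (284,133), (190,142)
- **Oblong corners:** (396,108), (512,92), (533,133), (417,147)
- **Small round rim:** 368–454 × 369–428
- **Large round rim:** 313–404 × 22–72

Run:
```python
from h import *
P=lambda l:np.array(l)/2.7-0.3+np.array([140,100])
for n,l,z in [("Q",[(188,95),(276,88),(284,133),(190,142)],70),("O",[(396,108),(512,92),(533,133),(417,147)],55),("L",[(313,46),(404,46),(358,22),(358,72)],65),("S",[(368,398),(454,398),(411,369),(411,428)],80)]:
    w=px2w("side",P(l),z);e=np.diff(np.r_[w,w[:1]],axis=0)
    print(n,w.mean(0),w[:2].mean(0),w[2:].mean(0),np.linalg.norm(e,axis=1),np.degrees(np.arctan2(e[:,1],e[:,0])))
print("tab",px2w("side",P([(326,310),(330,340)]),45))
print("knobL,S",px2w("side",P([(141,375),(160,237)]),39))
print("bars Q,O",px2w("side",P([(216,532),(341,265)]),33))
plan(465,119,150,188-90+90-0)
```

```text
Q [ 645.06383043 -210.36682395] [ 660.60303084 -261.51316578] [ 629.52463001 -159.22048211] [110.89741422 105.4878908  112.7224106  108.33893373] [-163.49397803  107.39083036   17.9616714   -73.57841205]
O [ 366.48487816 -262.17426102] [ 383.91126112 -306.09107826] [ 349.05849519 -218.25744377] [153.48987311  97.63554167 145.70005701  91.51447142] [-156.68620722  109.37352695   20.99374178  -65.9348323 ]
L [ 523.77119154 -406.54826787] [ 523.51627177 -406.96034979] [ 524.02611131 -406.13618595] [121.13141163  91.51551993 135.22767123  91.76858659] [-171.70773056  -38.64268365   99.39420868  -39.84413844]
S [364.18090503 260.23180085] [364.15822344 260.3646886 ] [364.20358663 260.09891311] [79.58281283 55.55859943 78.1184338  55.17005271] [-171.54985501  -36.60680922   97.6426945   -36.2198511 ]
tab [[472.9228761  108.46801469]
 [460.5112389  153.76143394]]
knobL,S [[638.44708956 226.57942504]
 [681.52014345   5.19052864]]
bars Q,O [[517.83611815 406.72119596]
 [473.24756007  17.7565252 ]]
pose [198.7 512.6 204.9] 158.8 n 16
(np.float64(-0.0244), np.float64(-0.0169), np.float64(0.0034
[... 583 characters left out ...]
.0034), np.float64(-0.0318))
(np.float64(-0.0194), np.float64(-0.0225), np.float64(0.0034), np.float64(-0.0318))
(np.float64(-0.0186), np.float64(-0.0231), np.float64(0.0034), np.float64(-0.0318))
(np.float64(-0.0179), np.float64(-0.0237), np.float64(0.0034), np.float64(-0.0318))
(np.float64(-0.0171), np.float64(-0.0243), np.float64(0.0034), np.float64(-0.0318))
(np.float64(-0.0163), np.float64(-0.0248), np.float64(0.0034), np.float64(-0.0318))
(np.float64(-0.0155), np.float64(-0.0253), np.float64(0.0034), np.float64(-0.0318))
(np.float64(-0.0147), np.float64(-0.0258), np.float64(0.0034), np.float64(-0.0318))
(np.float64(-0.0139), np.float64(-0.0262), np.float64(0.0034), np.float64(-0.0318))
```

Call:
{"fn": "arm_command", "kwargs": {"targets": [{"yaw": 0.106, "hand": 0.0}, {"yaw": 0.106, "hand": 0.0}, {"yaw": 0.106, "hand": 0.0}, {"yaw": 0.106, "hand": 0.0}, {"yaw": 0.106, "hand": 0.0}, {"yaw": 0.106, "hand": 0.0}, {"yaw": 0.106, "hand": 0.0}, {"yaw": 0.106, "hand": 0.0}, {"yaw": 0.106, "hand": 0.0}, {"yaw": 0.106, "hand": 0.0}], "newtons": 20}}

```text
schema error: expected keys hand, x, y, z, yaw
```

Call:
{"fn": "arm_command", "kwargs": {"targets": [{"hand": 0, "x": -0.0285, "y": 0.0139, "z": 0.0037}, {"hand": 0, "x": -0.0285, "y": 0.0139, "z": 0.0037}, {"hand": 0, "x": -0.0285, "y": 0.0139, "z": 0.0037}, {"hand": 0, "x": -0.0285, "y": 0.0139, "z": 0.0037}, {"hand": 0, "x": -0.0285, "y": 0.0139, "z": 0.0037}, {"hand": 0, "x": -0.0285, "y": 0.0139, "z": 0.0037}, {"hand": 0, "x": -0.0285, "y": 0.0139, "z": 0.0037}, {"hand": 0, "x": -0.0285, "y": 0.0139, "z": 0.0037}]}}

```text
schema error: expected keys hand, x, y, z, yaw
```

Call:
{"fn": "arm_command", "kwargs": {"targets": [{"hand": 0, "x": -0.0285, "y": 0.0139, "z": 0.0037}, {"hand": 0, "x": -0.0285, "y": 0.0139, "z": 0.0037}, {"hand": 0, "x": -0.0285, "y": 0.0139, "z": 0.0037}, {"hand": 0, "x": -0.0285, "y": 0.0139, "z": 0.0037}, {"hand": 0, "x": -0.0285, "y": 0.0139, "z": 0.0037}, {"hand": 0, "x": -0.0285, "y": 0.0139, "z": 0.0037}, {"hand": 0, "x": -0.0285, "y": 0.0139, "z": 0.0037}, {"hand": 0}, {"hand": 0}, {"hand": 0}]}}

```text
schema error: expected keys hand, x, y, z, yaw
```

Call:
{"fn": "arm_command", "kwargs": {"targets": [{"hand": 0, "x": 0, "y": 0, "z": 0, "yaw": 0.106}, {"hand": 0, "x": 0, "y": 0, "z": 0, "yaw": 0.106}, {"hand": 0, "x": 0, "y": 0, "z": 0, "yaw": 0.106}, {"hand": 0, "x": 0, "y": 0, "z": 0, "yaw": 0.106}, {"hand": 0, "x": 0, "y": 0, "z": 0, "yaw": 0.106}, {"hand": 0, "x": 0, "y": 0, "z": 0, "yaw": 0.106}, {"hand": 0, "x": 0, "y": 0, "z": 0, "yaw": 0.106}, {"hand": 0, "x": 0, "y": 0, "z": 0, "yaw": 0.106}, {"hand": 0, "x": 0, "y": 0, "z": 0, "yaw": 0.106}, {"hand": 0, "x": 0, "y": 0, "z": 0, "yaw": 0.106}], "newtons": 20}}

```text
clock: 1.1
eef_pos: [198.7, 512.7, 205.1]
eef_rot: [-3.141, 0.001, 1.707]
wrist_force: [0.6, -0.2, 0.2]
finger_gap: 46.9
finger_force: 0.0
```

Call:
{"fn": "arm_command", "kwargs": {"targets": [{"hand": 0, "x": -0.0285, "y": 0.0139, "z": 0.0037, "yaw": 0}, {"hand": 0, "x": -0.0285, "y": 0.0139, "z": 0.0037, "yaw": 0}, {"hand": 0, "x": -0.0285, "y": 0.0139, "z": 0.0037, "yaw": 0}, {"hand": 0, "x": -0.0285, "y": 0.0139, "z": 0.0037, "yaw": 0}, {"hand": 0, "x": -0.0285, "y": 0.0139, "z": 0.0037, "yaw": 0}, {"hand": 0, "x": -0.0285, "y": 0.0139, "z": 0.0037, "yaw": 0}, {"hand": 0, "x": -0.0285, "y": 0.0139, "z": 0.0037, "yaw": 0}, {"hand": 0, "x": -0.0285, "y": 0.0139, "z": 0.0037, "yaw": 0}]}}

```text
clock: 1.9
eef_pos: [341.4, 301.5, 175.6]
eef_rot: [-3.141, 0.0, 1.712]
wrist_force: [0.8, 0.4, -0.3]
finger_gap: 47.0
finger_force: 0.0
```

Call:
{"fn": "arm_command", "kwargs": {"targets": [{"hand": 0, "x": -0.0285, "y": 0.0139, "z": 0.0037, "yaw": 0}, {"hand": 0, "x": -0.0285, "y": 0.0139, "z": 0.0037, "yaw": 0}, {"hand": 0, "x": -0.0285, "y": 0.0139, "z": 0.0037, "yaw": 0}, {"hand": 0, "x": -0.0285, "y": 0.0139, "z": 0.0037, "yaw": 0}, {"hand": 0, "x": -0.0285, "y": 0.0139, "z": 0.0037, "yaw": 0}, {"hand": 0, "x": -0.0285, "y": 0.0139, "z": 0.0037, "yaw": 0}, {"hand": 0, "x": -0.0285, "y": 0.0139, "z": 0.0037, "yaw": 0}, {"hand": 0, "x": 0, "y": 0, "z": 0, "yaw": 0}, {"hand": 0, "x": 0, "y": 0, "z": 0, "yaw": 0}]}}

```text
clock: 2.8
eef_pos: [465.1, 118.6, 149.6]
eef_rot: [-3.141, -0.0, 1.711]
wrist_force: [0.6, 0.4, 0.2]
finger_gap: 46.9
finger_force: 0.0
```

Call:
{"fn": "arm_command", "kwargs": {"targets": [{"hand": 0, "x": 0, "y": 0, "z": 0.024, "yaw": 0}, {"hand": 0, "x": 0, "y": 0, "z": 0.024, "yaw": 0}, {"hand": 0, "x": 0, "y": 0, "z": 0.024, "yaw": 0}, {"hand": 0, "x": 0, "y": 0, "z": 0.024, "yaw": 0}, {"hand": 0, "x": 0, "y": 0, "z": 0.015, "yaw": 0}, {"hand": 0, "x": 0, "y": 0, "z": 0.0095, "yaw": 0}, {"hand": 0, "x": 0, "y": 0, "z": 0, "yaw": 0}, {"hand": 0, "x": 0, "y": 0, "z": 0, "yaw": 0}]}}

```text
clock: 3.6
eef_pos: [465.5, 119.3, 30.1]
eef_rot: [3.141, -0.0, 1.712]
wrist_force: [0.1, -0.0, -0.2]
finger_gap: 47.0
finger_force: 0.0
```

Call:
{"fn": "arm_command", "kwargs": {"targets": [{"hand": -1, "x": 0, "y": 0, "z": 0, "yaw": 0}, {"hand": -1, "x": 0, "y": 0, "z": 0, "yaw": 0}, {"hand": -1, "x": 0, "y": 0, "z": 0, "yaw": 0}, {"hand": -1, "x": 0, "y": 0, "z": 0, "yaw": 0}, {"hand": -1, "x": 0, "y": 0, "z": 0, "yaw": 0}, {"hand": -1, "x": 0, "y": 0, "z": 0, "yaw": 0}], "newtons": 15}}

```text
clock: 4.2
eef_pos: [467.9, 118.9, 30.0]
eef_rot: [3.135, 0.0, 1.712]
wrist_force: [16.6, 0.2, -12.4]
finger_gap: 10.3
finger_force: 15.0
```

Run:
```python
from h import *
s=manip.read_state();print(s)
I=camera("top")[:,:,::-1];J=camera("side")[:,:,::-1]
a=cv2.resize(I[160:240,230:330],(500,400));b=cv2.resize(J[170:250,225:300],(300,400)) 
cv2.imwrite("pics/tab1.png",np.hstack([a,b[:, :300]]))
```

```text
{'clock': 4.2, 'joints': array([ 1.73228495e-01,  3.82423412e-01,  1.87128538e+00, -5.60909935e-04,
        8.81380872e-01,  3.28569751e-02]), 'qd': array([ 0.00271175,  0.00043554, -0.00096583,  0.00097317,  0.00377665,
       -0.00112019]), 'effort': array([ 1.96541727e+00, -5.19034696e+01, -2.06611991e+01,  5.71042188e-01,
        4.32771519e+00, -2.97048292e-02]), 'eef_pos': array([467.89817545, 118.91108698,  30.00301473]), 'eef_rot': array([3.13507896e+00, 2.21258362e-04, 1.71152251e+00]), 'wrist_force': array([ 16.60166841,   0.22353303, -12.39303151]), 'moment': array([ 1.66726363e-04, -3.18209148e+00,  2.53007522e-02]), 'finger_force': 14.997619092464447, 'finger_gap': 10.269570201677437}
```

View pics/tab1.png

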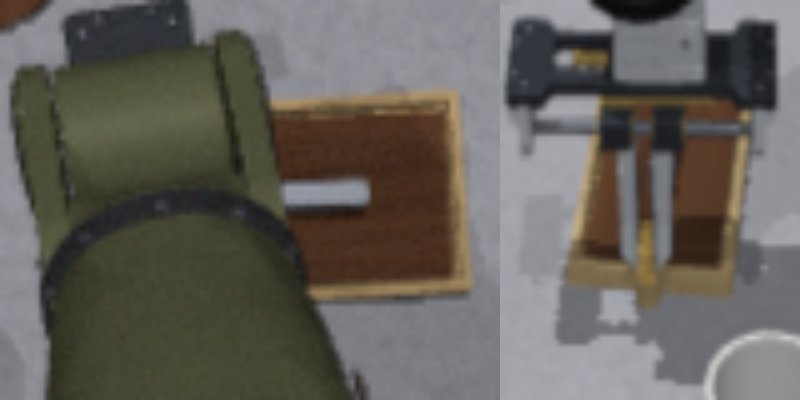

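The fin is gripped: 10.3 mm gap, side view, tips at about (645,265). I'll centre on it and turn.

Call:
{"fn": "arm_command", "kwargs": {"targets": [{"hand": -1, "x": 0, "y": 0.0025, "z": 0, "yaw": 0}, {"hand": -1, "x": 0, "y": 0, "z": 0, "yaw": 0}, {"hand": -1, "x": 0, "y": 0, "z": 0, "yaw": 0}]}}

```text
clock: 4.6
eef_pos: [468.1, 119.0, 29.9]
eef_rot: [3.141, 0.0, 1.712]
wrist_force: [0.0, -2.5, 4.5]
finger_gap: 9.6
finger_force: 15.0
```

Call:
{"fn": "arm_command", "kwargs": {"targets": [{"hand": -1, "x": 0, "y": 0, "z": 0, "yaw": -0.08}, {"hand": -1, "x": 0, "y": 0, "z": 0, "yaw": -0.08}, {"hand": -1, "x": 0, "y": 0, "z": 0, "yaw": -0.08}, {"hand": -1, "x": 0, "y": 0, "z": 0, "yaw": -0.08}, {"hand": -1, "x": 0, "y": 0, "z": 0, "yaw": -0.08}]}}

```text
clock: 5.1
eef_pos: [468.8, 119.2, 29.9]
eef_rot: [3.139, 0.001, 2.115]
wrist_force: [5.4, 0.0, 0.6]
finger_gap: 10.4
finger_force: 15.0
```

Turning well. Continue.

Call:
{"fn": "arm_command", "kwargs": {"targets": [{"hand": -1, "x": 0, "y": 0, "z": 0, "yaw": -0.08}, {"hand": -1, "x": 0, "y": 0, "z": 0, "yaw": -0.08}, {"hand": -1, "x": 0, "y": 0, "z": 0, "yaw": -0.08}, {"hand": -1, "x": 0, "y": 0, "z": 0, "yaw": -0.08}, {"hand": -1, "x": 0, "y": 0, "z": 0, "yaw": -0.08}, {"hand": -1, "x": 0, "y": 0, "z": 0, "yaw": -0.08}]}}

```text
clock: 5.7
eef_pos: [469.4, 119.8, 30.0]
eef_rot: [3.138, 0.003, 2.595]
wrist_force: [9.7, 7.0, -4.4]
finger_gap: 10.0
finger_force: 15.0
```

Call:
{"fn": "arm_command", "kwargs": {"targets": [{"hand": -1, "x": 0, "y": 0, "z": 0, "yaw": -0.08}, {"hand": -1, "x": 0, "y": 0, "z": 0, "yaw": -0.08}, {"hand": -1, "x": 0, "y": 0, "z": 0, "yaw": -0.08}, {"hand": -1, "x": 0, "y": 0, "z": 0, "yaw": -0.08}, {"hand": -1, "x": 0, "y": 0, "z": 0, "yaw": -0.08}]}}

```text
clock: 6.2
eef_pos: [469.7, 120.4, 30.0]
eef_rot: [3.138, 0.004, 2.995]
wrist_force: [11.6, 13.1, -8.2]
finger_gap: 9.8
finger_force: 15.0
```

```bash
python3 -c "
from h import *
print(manip.read_state())"
```

```text
{'clock': 6.2, 'joints': array([ 0.17455956,  0.38682786,  1.86471696,  0.00213215,  0.88478177,
       -1.25056183]), 'qd': array([ 0.00284266,  0.00164406, -0.00119083,  0.00321074, -0.00197309,
       -0.79520779]), 'effort': array([ -4.36018646, -50.92553258, -21.36458874,  -2.1343448 ,
         3.67360868,   1.60041288]), 'eef_pos': array([469.68643461, 120.44946332,  29.99644703]), 'eef_rot': array([3.13836261, 0.0044757 , 2.9945642 ]), 'wrist_force': array([11.61101623, 13.07154902, -8.20862121]), 'moment': array([ 2.42713743, -2.25032313, -0.09341568]), 'finger_force': 14.999981671571732, 'finger_gap': 9.815108623754192}
```

Call:
{"fn": "arm_command", "kwargs": {"targets": [{"hand": -1, "x": -0.0012, "y": 0.0022, "z": 0, "yaw": 0}, {"hand": -1, "x": 0, "y": 0, "z": 0, "yaw": -0.08}, {"hand": -1, "x": 0, "y": 0, "z": 0, "yaw": -0.08}, {"hand": -1, "x": 0, "y": 0, "z": 0, "yaw": -0.08}, {"hand": -1, "x": 0, "y": 0, "z": 0, "yaw": -0.06}, {"hand": -1, "x": 0, "y": 0, "z": 0, "yaw": -0.04}, {"hand": -1, "x": 0, "y": 0, "z": 0, "yaw": 0}]}}

```text
clock: 6.9
eef_pos: [469.8, 121.3, 29.9]
eef_rot: [3.142, 0.001, -2.951]
wrist_force: [1.9, 0.6, 4.6]
finger_gap: 9.4
finger_force: 15.0
```

```bash
python3 -c "
from h import *
print(manip.read_state()['moment'])"
```

```text
[ 0.06976952 -0.40093271  0.09475313]
```

Call:
{"fn": "arm_command", "kwargs": {"targets": [{"hand": 0, "x": 0, "y": 0, "z": 0, "yaw": 0}, {"hand": 0, "x": 0, "y": 0, "z": 0, "yaw": 0}, {"hand": 0, "x": 0, "y": 0, "z": 0, "yaw": 0}, {"hand": 0, "x": 0, "y": 0, "z": 0, "yaw": 0}, {"hand": 0, "x": 0, "y": 0, "z": -0.01, "yaw": 0}, {"hand": 0, "x": 0, "y": 0, "z": -0.03, "yaw": 0}, {"hand": 0, "x": 0, "y": 0, "z": -0.03, "yaw": 0}, {"hand": 0, "x": 0, "y": 0, "z": -0.03, "yaw": 0}]}}

```text
clock: 7.7
eef_pos: [469.1, 121.2, 131.3]
eef_rot: [3.142, 0.0, -2.952]
wrist_force: [0.4, -0.3, 0.5]
finger_gap: 46.8
finger_force: 0.0
```

Call:
{"fn": "arm_command", "kwargs": {"targets": [{"hand": 0, "x": 0, "y": 0, "z": 0, "yaw": 0.142}, {"hand": 0, "x": 0, "y": 0, "z": 0, "yaw": 0.142}, {"hand": 0, "x": 0, "y": 0, "z": 0, "yaw": 0.142}, {"hand": 0, "x": 0, "y": 0, "z": 0, "yaw": 0.142}, {"hand": 0, "x": 0, "y": 0, "z": 0, "yaw": 0.142}, {"hand": 0, "x": 0, "y": 0, "z": 0, "yaw": 0.142}, {"hand": 0, "x": 0, "y": 0, "z": 0, "yaw": 0.142}, {"hand": 0, "x": 0, "y": 0, "z": 0, "yaw": 0.142}, {"hand": 0, "x": 0, "y": 0, "z": 0, "yaw": 0.142}, {"hand": 0, "x": 0, "y": 0, "z": 0, "yaw": 0.142}]}}

```text
clock: 8.7
eef_pos: [469.3, 121.2, 130.2]
eef_rot: [3.141, 0.0, 1.906]
wrist_force: [0.2, 0.2, 1.1]
finger_gap: 47.4
finger_force: 0.0
```

Call:
{"fn": "arm_command", "kwargs": {"targets": [{"hand": 0, "x": 0, "y": 0, "z": 0, "yaw": 0.142}, {"hand": 0, "x": 0, "y": 0, "z": 0, "yaw": 0.142}, {"hand": 0, "x": -0.025, "y": 0, "z": 0, "yaw": 0}, {"hand": 0, "x": -0.025, "y": 0, "z": 0, "yaw": 0}, {"hand": 0, "x": -0.025, "y": 0, "z": 0, "yaw": 0}, {"hand": 0, "x": -0.02, "y": 0, "z": 0, "yaw": 0}, {"hand": 0, "x": 0, "y": 0, "z": 0, "yaw": 0}, {"hand": 0, "x": 0, "y": 0, "z": 0, "yaw": 0}]}}

```text
clock: 9.5
eef_pos: [474.7, 26.5, 129.9]
eef_rot: [3.141, -0.0, 1.627]
wrist_force: [-0.6, -0.2, -0.2]
finger_gap: 46.7
finger_force: 0.0
```

Run:
```python
from h import *
plan(472.5,26,21,93.2,step=500)
I=camera("top")[:,:,::-1];J=camera("side")[:,:,::-1]
a=cv2.resize(I[160:240,230:330],(500,400));b=cv2.resize(J[170:250,225:300],(300,400)) 
cv2.imwrite("pics/tab2.png",np.hstack([a,b[:, :300]]))
```

```text
pose [474.7  26.5 129.9] 93.2 n 1
each (np.float64(-0.0004), np.float64(-0.0022), np.float64(0.1089), np.float64(0.0002))
```

View pics/tab2.png

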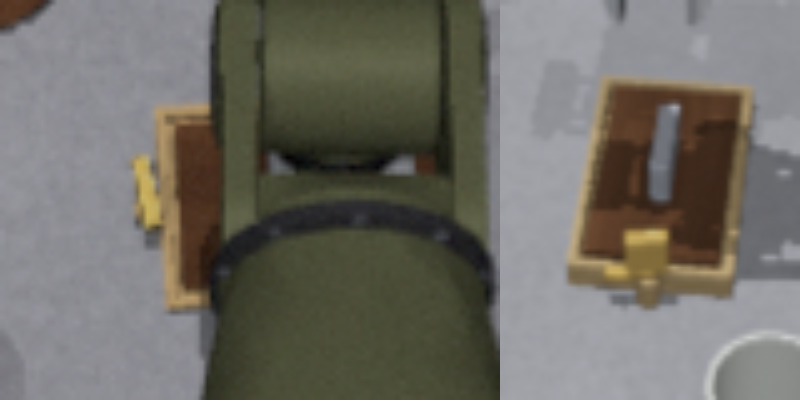

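The tab stands fully aside: top view, bar from (150,210) to (142,157), off the lid. The lid is still in its frame. I'll grip its bar now.

Call:
{"fn": "arm_command", "kwargs": {"targets": [{"hand": 0, "x": 0, "y": -0.002, "z": 0.025, "yaw": 0}, {"hand": 0, "x": 0, "y": 0, "z": 0.025, "yaw": 0}, {"hand": 0, "x": 0, "y": 0, "z": 0.025, "yaw": 0}, {"hand": 0, "x": 0, "y": 0, "z": 0.02, "yaw": 0}, {"hand": 0, "x": 0, "y": 0, "z": 0.013, "yaw": 0}, {"hand": 0, "x": 0, "y": 0, "z": 0, "yaw": 0}, {"hand": 0, "x": 0, "y": 0, "z": 0, "yaw": 0}]}}

```text
clock: 10.3
eef_pos: [473.0, 26.5, 22.0]
eef_rot: [3.141, 0.0, 1.628]
wrist_force: [0.5, 0.0, -0.7]
finger_gap: 46.7
finger_force: 0.0
```

Call:
{"fn": "arm_command", "kwargs": {"targets": [{"hand": -1, "x": 0, "y": 0, "z": 0, "yaw": 0}, {"hand": -1, "x": 0, "y": 0, "z": 0, "yaw": 0}, {"hand": -1, "x": 0, "y": 0, "z": 0, "yaw": 0}, {"hand": -1, "x": 0, "y": 0, "z": 0, "yaw": 0}, {"hand": -1, "x": 0, "y": 0, "z": 0, "yaw": 0}, {"hand": -1, "x": 0, "y": 0, "z": 0, "yaw": 0}], "newtons": 30}}

```text
clock: 10.9
eef_pos: [472.7, 26.2, 21.6]
eef_rot: [3.141, 0.0, 1.628]
wrist_force: [-1.1, -0.1, 4.2]
finger_gap: 13.6
finger_force: 30.0
```

Call:
{"fn": "arm_command", "kwargs": {"targets": [{"hand": -1, "x": 0, "y": 0, "z": -0.005, "yaw": 0}, {"hand": -1, "x": 0, "y": 0, "z": -0.01, "yaw": 0}, {"hand": -1, "x": 0, "y": 0, "z": -0.01, "yaw": 0}, {"hand": -1, "x": 0, "y": 0, "z": -0.02, "yaw": 0}, {"hand": -1, "x": 0, "y": 0, "z": -0.025, "yaw": 0}, {"hand": -1, "x": 0, "y": 0, "z": -0.03, "yaw": 0}, {"hand": -1, "x": 0, "y": 0, "z": -0.03, "yaw": 0}]}}

```text
clock: 11.6
eef_pos: [472.4, 26.3, 153.4]
eef_rot: [3.141, 0.0, 1.628]
wrist_force: [-0.3, 0.1, -2.4]
finger_gap: 13.7
finger_force: 30.0
```

Call:
{"fn": "arm_command", "kwargs": {"targets": [{"hand": -1, "x": 0, "y": 0, "z": 0, "yaw": 0.116}, {"hand": -1, "x": 0, "y": 0, "z": 0, "yaw": 0.116}, {"hand": -1, "x": 0, "y": 0, "z": 0, "yaw": 0.116}, {"hand": -1, "x": 0, "y": 0, "z": 0, "yaw": 0.116}, {"hand": -1, "x": 0, "y": 0, "z": 0, "yaw": 0.116}, {"hand": -1, "x": 0, "y": 0, "z": 0, "yaw": 0.116}, {"hand": -1, "x": 0, "y": 0, "z": 0, "yaw": 0.116}, {"hand": -1, "x": 0, "y": 0, "z": 0, "yaw": 0.116}, {"hand": -1, "x": 0, "y": 0, "z": 0, "yaw": 0.116}, {"hand": -1, "x": 0, "y": 0, "z": 0, "yaw": 0.116}]}}

```text
clock: 12.6
eef_pos: [472.6, 26.3, 152.3]
eef_rot: [3.141, -0.001, 0.463]
wrist_force: [0.5, -0.1, -1.9]
finger_gap: 13.6
finger_force: 30.0
```

Run:
```python
from h import *
plan(366,-266,140)
```

```text
pose [472.6  26.3 152.3] 26.5 n 11
each (np.float64(-0.0205), np.float64(0.0194), np.float64(0.0011), np.float64(-0.0))
```

Call:
{"fn": "arm_command", "kwargs": {"targets": [{"hand": -1, "x": -0.0205, "y": 0.0194, "z": 0.001, "yaw": 0}, {"hand": -1, "x": -0.0205, "y": 0.0194, "z": 0.001, "yaw": 0}, {"hand": -1, "x": -0.0205, "y": 0.0194, "z": 0.001, "yaw": 0}, {"hand": -1, "x": -0.0205, "y": 0.0194, "z": 0.001, "yaw": 0}, {"hand": -1, "x": -0.0205, "y": 0.0194, "z": 0.001, "yaw": 0}, {"hand": -1, "x": -0.0205, "y": 0.0194, "z": 0.001, "yaw": 0}, {"hand": -1, "x": -0.0205, "y": 0.0194, "z": 0.001, "yaw": 0}, {"hand": -1, "x": -0.0205, "y": 0.0194, "z": 0.001, "yaw": 0}, {"hand": -1, "x": -0.0205, "y": 0.0194, "z": 0.001, "yaw": 0}, {"hand": -1, "x": -0.0205, "y": 0.0194, "z": 0.001, "yaw": 0}]}}

```text
clock: 13.6
eef_pos: [376.7, -240.4, 142.3]
eef_rot: [3.141, -0.0, 0.468]
wrist_force: [0.4, -0.3, -2.4]
finger_gap: 13.5
finger_force: 30.0
```

Call:
{"fn": "arm_command", "kwargs": {"targets": [{"hand": -1, "x": -0.0205, "y": 0.0194, "z": 0.001, "yaw": 0}, {"hand": -1, "x": 0, "y": 0, "z": 0, "yaw": 0}, {"hand": -1, "x": 0, "y": 0, "z": 0.03, "yaw": 0}, {"hand": -1, "x": 0, "y": 0, "z": 0.02, "yaw": 0}, {"hand": -1, "x": 0, "y": 0, "z": 0, "yaw": 0}, {"hand": -1, "x": 0, "y": 0, "z": 0, "yaw": 0}]}}

```text
clock: 14.2
eef_pos: [368.0, -265.7, 91.4]
eef_rot: [3.141, -0.0, 0.468]
wrist_force: [-1.6, -0.3, -2.0]
finger_gap: 13.4
finger_force: 30.0
```

Run:
```python
from h import *
plan(366,-266,70,26.7,step=500)
I=camera("top")[:,:,::-1];J=camera("side")[:,:,::-1]
a=cv2.resize(I[185:285,345:445],(400,400),interpolation=cv2.INTER_CUBIC);b=cv2.resize(J[105:205,260:360],(400,400),interpolation=cv2.INTER_CUBIC) 
cv2.imwrite("pics/o1.png",np.hstack([a,b]))
```

```text
pose [ 368.  -265.7   91.4] 26.8 n 1
(np.float64(-0.0019), np.float64(-0.0007), np.float64(0.0214), np.float64(0.0021))
```

View pics/o1.png

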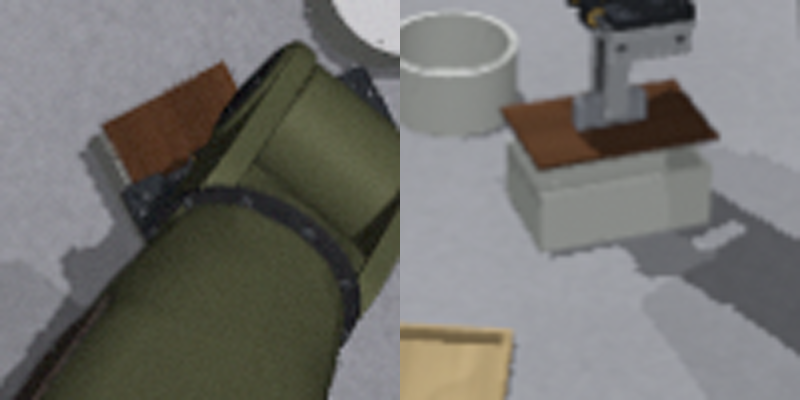

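The lid hovers over the oblong tub and is aligned with it. Its plate corners in the side half are (502,108), (672,82), (718,135), (540,168), and its visible top-view edge runs (103,125) to (223,63).

Run:
```python
from h import *
l=np.array([(502,108),(672,82),(718,135),(540,168)]);w=px2w("side",np.c_[260+(l[:,0]-400)/4,105+l[:,1]/4]-.4,86.8)
e=np.diff(np.r_[w,w[:1]],axis=0);print("side lid",w.mean(0),np.linalg.norm(e,axis=1),np.degrees(np.arctan2(e[:,1],e[:,0])))
l=np.array([(103,125),(223,63)]);w=px2w("top",np.c_[345+l[:,0]/4,185+l[:,1]/4]-.4,86.8);print("top lid end",w,w.mean(0),np.linalg.norm(w[0]-w[1]))
m=w.mean(0);a=np.radians(26.7);print("centre by top",m-79*np.array([np.cos(a),np.sin(a)]))
```

```text
side lid [ 368.30121952 -265.67243446] [151.83076822  91.1162832  155.64209427  97.28167178] [-154.7588768   118.76185108   27.5677831   -63.63246179]
top lid end [[ 414.1357357  -189.74183152]
 [ 457.14033469 -275.91261911]] [ 435.6380352  -232.82722531] 96.30576394714782
centre by top [ 365.06169552 -268.32342621]
```

Call:
{"fn": "arm_command", "kwargs": {"targets": [{"hand": -1, "x": -0.0007, "y": -0.002, "z": 0, "yaw": 0}, {"hand": -1, "x": 0, "y": 0, "z": 0.005, "yaw": 0}, {"hand": -1, "x": 0, "y": 0, "z": 0.005, "yaw": 0}, {"hand": -1, "x": 0, "y": 0, "z": 0.004, "yaw": 0}, {"hand": -1, "x": 0, "y": 0, "z": 0.004, "yaw": 0}, {"hand": -1, "x": 0, "y": 0, "z": 0.003, "yaw": 0}, {"hand": -1, "x": 0, "y": 0, "z": 0.003, "yaw": 0}, {"hand": -1, "x": 0, "y": 0, "z": 0.001, "yaw": 0}, {"hand": -1, "x": 0, "y": 0, "z": 0.001, "yaw": 0}, {"hand": -1, "x": 0, "y": 0, "z": 0, "yaw": 0}]}}

```text
clock: 15.3
eef_pos: [366.2, -264.5, 64.6]
eef_rot: [3.141, -0.0, 0.468]
wrist_force: [-1.3, 0.1, 1.2]
finger_gap: 13.6
finger_force: 30.0
```

Call:
{"fn": "arm_command", "kwargs": {"targets": [{"hand": 0, "x": 0, "y": 0, "z": 0, "yaw": 0}, {"hand": 0, "x": 0, "y": 0, "z": 0, "yaw": 0}, {"hand": 0, "x": 0, "y": 0, "z": 0, "yaw": 0}, {"hand": 0, "x": 0, "y": 0, "z": -0.01, "yaw": 0}, {"hand": 0, "x": 0, "y": 0, "z": -0.025, "yaw": 0}, {"hand": 0, "x": 0, "y": 0, "z": -0.03, "yaw": 0}, {"hand": 0, "x": 0, "y": 0, "z": -0.03, "yaw": 0}, {"hand": 0, "x": 0, "y": 0, "z": 0, "yaw": 0}]}}

```text
clock: 16.1
eef_pos: [367.4, -265.5, 163.7]
eef_rot: [3.135, -0.003, 0.468]
wrist_force: [0.2, 0.2, 0.3]
finger_gap: 47.0
finger_force: 0.0
```

Run:
```python
from h import *
plan(637.5,227,140)
J=camera("side")[:,:,::-1]
cv2.imwrite("pics/o2.png",cv2.resize(J[90:205,240:380],(700,575),interpolation=cv2.INTER_CUBIC))
```

```text
pose [ 367.4 -265.5  163.7] 26.8 n 19
each (np.float64(0.0244), np.float64(-0.0167), np.float64(0.0012), np.float64(-0.0))
```

View pics/o2.png

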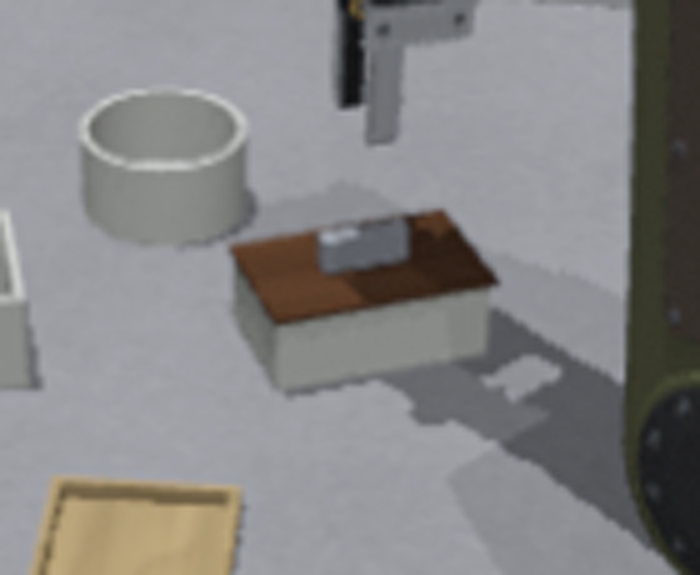

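The oblong lid is seated flat on its tub: corners (232,248), (445,210), (497,282), (275,322). The large round lid is next.

Call:
{"fn": "arm_command", "kwargs": {"targets": [{"hand": 0, "x": 0.0244, "y": -0.0167, "z": 0.001, "yaw": 0}, {"hand": 0, "x": 0.0244, "y": -0.0167, "z": 0.001, "yaw": 0}, {"hand": 0, "x": 0.0244, "y": -0.0167, "z": 0.001, "yaw": 0}, {"hand": 0, "x": 0.0244, "y": -0.0167, "z": 0.001, "yaw": 0}, {"hand": 0, "x": 0.0244, "y": -0.0167, "z": 0.001, "yaw": 0}, {"hand": 0, "x": 0.0244, "y": -0.0167, "z": 0.001, "yaw": 0}, {"hand": 0, "x": 0.0244, "y": -0.0167, "z": 0.001, "yaw": 0}, {"hand": 0, "x": 0.0244, "y": -0.0167, "z": 0.001, "yaw": 0}, {"hand": 0, "x": 0.0244, "y": -0.0167, "z": 0.001, "yaw": 0}, {"hand": 0, "x": 0.0244, "y": -0.0167, "z": 0.001, "yaw": 0}]}}

```text
clock: 17.15
eef_pos: [508.6, -4.1, 148.6]
eef_rot: [-3.141, 0.001, 0.468]
wrist_force: [0.7, -0.7, -0.0]
finger_gap: 46.9
finger_force: 0.0
```

Call:
{"fn": "arm_command", "kwargs": {"targets": [{"hand": 0, "x": 0.0244, "y": -0.0167, "z": 0.001, "yaw": 0}, {"hand": 0, "x": 0.0244, "y": -0.0167, "z": 0.001, "yaw": 0}, {"hand": 0, "x": 0.0244, "y": -0.0167, "z": 0.001, "yaw": 0}, {"hand": 0, "x": 0.0244, "y": -0.0167, "z": 0.001, "yaw": 0}, {"hand": 0, "x": 0.0244, "y": -0.0167, "z": 0.001, "yaw": 0}, {"hand": 0, "x": 0.0244, "y": -0.0167, "z": 0.001, "yaw": 0}, {"hand": 0, "x": 0.0244, "y": -0.0167, "z": 0.001, "yaw": 0}, {"hand": 0, "x": 0.0244, "y": -0.0167, "z": 0.001, "yaw": 0}, {"hand": 0, "x": 0.0244, "y": -0.0167, "z": 0.001, "yaw": 0}, {"hand": 0, "x": 0, "y": 0, "z": 0, "yaw": 0}]}}

```text
clock: 18.15
eef_pos: [636.8, 230.4, 138.5]
eef_rot: [-3.141, 0.002, 0.47]
wrist_force: [-0.9, 0.5, 0.1]
finger_gap: 46.5
finger_force: 0.0
```

Run:
```python
from h import *
plan(637.5,227,18,step=500)
P=lambda l:np.array(l)/5-0.4+np.array([240,90])
w=px2w("side",P([(80,128),(247,128),(165,88),(165,168)]),65);print(w,w[2:].mean(0),np.linalg.norm(w[2]-w[3]))
```

```text
pose [636.8 230.4 138.5] 26.9 n 1
each (np.float64(-0.0009), np.float64(0.0033), np.float64(0.1205), np.float64(-0.0))
[[ 585.69044738 -409.32402306]
 [ 466.29572146 -426.70985632]
 [ 534.75843191 -477.9898532 ]
 [ 515.50160266 -361.24318454]] [ 525.13001729 -419.61651887] 118.32417384383547
```

Call:
{"fn": "arm_command", "kwargs": {"targets": [{"hand": 0, "x": -0.001, "y": 0.0033, "z": 0.03, "yaw": 0}, {"hand": 0, "x": 0, "y": 0, "z": 0.03, "yaw": 0}, {"hand": 0, "x": 0, "y": 0, "z": 0.03, "yaw": 0}, {"hand": 0, "x": 0, "y": 0, "z": 0.018, "yaw": 0}, {"hand": 0, "x": 0, "y": 0, "z": 0.012, "yaw": 0}, {"hand": 0, "x": 0, "y": 0, "z": 0, "yaw": 0}, {"hand": 0, "x": 0, "y": 0, "z": 0, "yaw": 0}]}}

```text
clock: 18.85
eef_pos: [637.7, 224.3, 21.2]
eef_rot: [3.141, -0.001, 0.468]
wrist_force: [-0.5, -0.7, 0.7]
finger_gap: 47.3
finger_force: 0.0
```

Call:
{"fn": "arm_command", "kwargs": {"targets": [{"hand": -1, "x": 0, "y": 0, "z": 0, "yaw": 0}, {"hand": -1, "x": 0, "y": 0, "z": 0, "yaw": 0}, {"hand": -1, "x": 0, "y": 0, "z": 0, "yaw": 0}, {"hand": -1, "x": 0, "y": 0, "z": 0, "yaw": 0}, {"hand": -1, "x": 0, "y": 0, "z": 0, "yaw": 0}]}}

```text
clock: 19.35
eef_pos: [637.7, 224.6, 21.3]
eef_rot: [3.142, -0.001, 0.468]
wrist_force: [-1.8, 0.5, 5.5]
finger_gap: 27.6
finger_force: 30.0
```

Call:
{"fn": "arm_command", "kwargs": {"targets": [{"hand": -1, "x": 0, "y": 0, "z": -0.005, "yaw": 0}, {"hand": -1, "x": 0, "y": 0, "z": -0.01, "yaw": 0}, {"hand": -1, "x": 0, "y": 0, "z": -0.02, "yaw": 0}, {"hand": -1, "x": 0, "y": 0, "z": -0.03, "yaw": 0}, {"hand": -1, "x": 0, "y": 0, "z": -0.03, "yaw": 0}, {"hand": -1, "x": 0, "y": 0, "z": -0.03, "yaw": 0}, {"hand": -1, "x": 0, "y": 0, "z": -0.025, "yaw": 0}, {"hand": -1, "x": 0, "y": 0, "z": 0, "yaw": 0}, {"hand": -1, "x": 0, "y": 0, "z": 0, "yaw": 0}]}}

```text
clock: 20.25
eef_pos: [637.3, 224.3, 170.1]
eef_rot: [3.142, 0.0, 0.468]
wrist_force: [0.0, 0.3, -2.1]
finger_gap: 27.5
finger_force: 30.0
```

Run:
```python
from h import *
plan(524.5,-419,167)
```

```text
pose [637.3 224.3 170.1] 26.8 n 22
each (np.float64(-0.0178), np.float64(0.0238), np.float64(0.0001), np.float64(-0.0))
```

Call:
{"fn": "arm_command", "kwargs": {"targets": [{"hand": -1, "x": -0.0178, "y": 0.0238, "z": 0, "yaw": 0}, {"hand": -1, "x": -0.0178, "y": 0.0238, "z": 0, "yaw": 0}, {"hand": -1, "x": -0.0178, "y": 0.0238, "z": 0, "yaw": 0}, {"hand": -1, "x": -0.0178, "y": 0.0238, "z": 0, "yaw": 0}, {"hand": -1, "x": -0.0178, "y": 0.0238, "z": 0, "yaw": 0}, {"hand": -1, "x": -0.0178, "y": 0.0238, "z": 0, "yaw": 0}, {"hand": -1, "x": -0.0178, "y": 0.0238, "z": 0, "yaw": 0}, {"hand": -1, "x": -0.0178, "y": 0.0238, "z": 0, "yaw": 0}, {"hand": -1, "x": -0.0178, "y": 0.0238, "z": 0, "yaw": 0}, {"hand": -1, "x": -0.0178, "y": 0.0238, "z": 0, "yaw": 0}]}}

```text
clock: 21.25
eef_pos: [584.8, -69.3, 168.5]
eef_rot: [-3.14, 0.002, 0.468]
wrist_force: [0.2, 0.4, -1.3]
finger_gap: 27.0
finger_force: 30.0
```

Call:
{"fn": "arm_command", "kwargs": {"targets": [{"hand": -1, "x": -0.0178, "y": 0.0238, "z": 0, "yaw": 0}, {"hand": -1, "x": -0.0178, "y": 0.0238, "z": 0, "yaw": 0}, {"hand": -1, "x": -0.0178, "y": 0.0238, "z": 0, "yaw": 0}, {"hand": -1, "x": -0.0178, "y": 0.0238, "z": 0, "yaw": 0}, {"hand": -1, "x": -0.0178, "y": 0.0238, "z": 0, "yaw": 0}, {"hand": -1, "x": -0.0178, "y": 0.0238, "z": 0, "yaw": 0}, {"hand": -1, "x": -0.0178, "y": 0.0238, "z": 0, "yaw": 0}, {"hand": -1, "x": -0.0178, "y": 0.0238, "z": 0, "yaw": 0}, {"hand": -1, "x": -0.0178, "y": 0.0238, "z": 0, "yaw": 0}, {"hand": -1, "x": -0.0178, "y": 0.0238, "z": 0, "yaw": 0}]}}

```text
clock: 22.25
eef_pos: [533.4, -361.8, 168.3]
eef_rot: [-3.139, 0.001, 0.468]
wrist_force: [0.1, -0.2, -1.9]
finger_gap: 27.0
finger_force: 30.0
```

Call:
{"fn": "arm_command", "kwargs": {"targets": [{"hand": -1, "x": -0.0178, "y": 0.0238, "z": 0, "yaw": 0}, {"hand": -1, "x": -0.0178, "y": 0.0238, "z": 0, "yaw": 0}, {"hand": -1, "x": 0, "y": 0, "z": 0, "yaw": 0}, {"hand": -1, "x": 0, "y": 0, "z": 0.025, "yaw": 0}, {"hand": -1, "x": 0, "y": 0, "z": 0.025, "yaw": 0}, {"hand": -1, "x": 0, "y": 0, "z": 0.015, "yaw": 0}, {"hand": -1, "x": 0, "y": 0, "z": 0, "yaw": 0}, {"hand": -1, "x": 0, "y": 0, "z": 0, "yaw": 0}]}}

```text
clock: 23.05
eef_pos: [524.2, -419.4, 105.8]
eef_rot: [-3.142, 0.0, 0.468]
wrist_force: [-0.2, -0.1, -1.1]
finger_gap: 27.3
finger_force: 30.0
```

Run:
```python
from h import *
plan(524.5,-419,78.3,step=500)
I=camera("top")[:,:,::-1];J=camera("side")[:,:,::-1]
a=cv2.resize(I[130:230,395:495],(400,400),interpolation=cv2.INTER_CUBIC);b=cv2.resize(J[75:175,230:330],(400,400),interpolation=cv2.INTER_CUBIC) 
cv2.imwrite("pics/l1.png",np.hstack([a,b]))
```

```text
pose [ 524.2 -419.4  105.8] 26.8 n 1
each (np.float64(0.0004), np.float64(-0.0002), np.float64(0.0275), np.float64(-0.0))
```

View pics/l1.png

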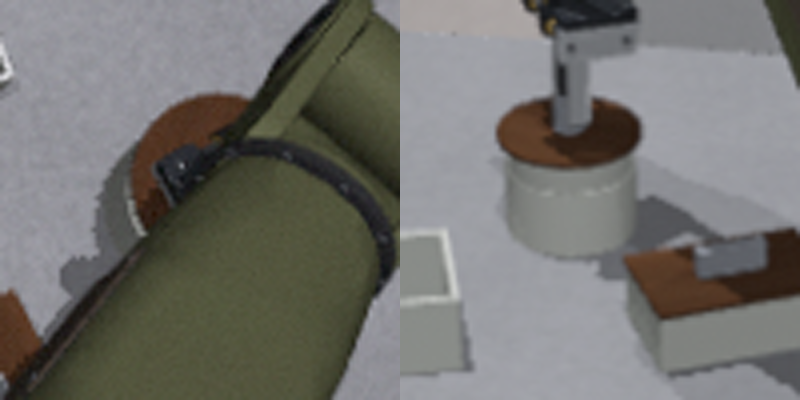

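The large lid hovers centred over its tub: lid 496–642 × 96–166 and tub 505–638 in the side half.

Run:
```python
from h import *
P=lambda l:np.c_[230+(np.array(l)[:,0]-400)/4,75+np.array(l)[:,1]/4]-.4
w=px2w("side",P([(496,131),(642,131),(569,96),(569,166)]),97.5);print(w[:2].mean(0),w[2:].mean(0),np.linalg.norm(w[2]-w[3]),np.linalg.norm(w[0]-w[1]))
```

```text
[ 527.06359517 -416.92043066] [ 527.32731405 -418.72611228] 131.6303416274207 130.4135098501365
```

Call:
{"fn": "arm_command", "kwargs": {"targets": [{"hand": -1, "x": -0.002, "y": 0, "z": 0, "yaw": 0}, {"hand": -1, "x": 0, "y": 0, "z": 0.006, "yaw": 0}, {"hand": -1, "x": 0, "y": 0, "z": 0.005, "yaw": 0}, {"hand": -1, "x": 0, "y": 0, "z": 0.005, "yaw": 0}, {"hand": -1, "x": 0, "y": 0, "z": 0.004, "yaw": 0}, {"hand": -1, "x": 0, "y": 0, "z": 0.003, "yaw": 0}, {"hand": -1, "x": 0, "y": 0, "z": 0.002, "yaw": 0}, {"hand": -1, "x": 0, "y": 0, "z": 0.001, "yaw": 0}, {"hand": -1, "x": 0, "y": 0, "z": 0.001, "yaw": 0}, {"hand": -1, "x": 0, "y": 0, "z": 0, "yaw": 0}]}}

```text
clock: 24.15
eef_pos: [522.3, -420.4, 78.5]
eef_rot: [3.141, -0.0, 0.468]
wrist_force: [0.1, 0.4, -1.7]
finger_gap: 27.5
finger_force: 30.0
```

Call:
{"fn": "arm_command", "kwargs": {"targets": [{"hand": -1, "x": 0, "y": 0, "z": 0.0005, "yaw": 0}, {"hand": -1, "x": 0, "y": 0, "z": 0, "yaw": 0}, {"hand": -1, "x": 0, "y": 0, "z": 0, "yaw": 0}]}}

```text
clock: 24.45
eef_pos: [522.3, -420.5, 78.3]
eef_rot: [3.141, -0.0, 0.468]
wrist_force: [-0.9, 0.5, 2.6]
finger_gap: 27.4
finger_force: 30.0
```

Call:
{"fn": "arm_command", "kwargs": {"targets": [{"hand": 0, "x": 0, "y": 0, "z": 0, "yaw": 0}, {"hand": 0, "x": 0, "y": 0, "z": 0, "yaw": 0}, {"hand": 0, "x": 0, "y": 0, "z": 0, "yaw": 0}, {"hand": 0, "x": 0, "y": 0, "z": -0.01, "yaw": 0}, {"hand": 0, "x": 0, "y": 0, "z": -0.025, "yaw": 0}, {"hand": 0, "x": 0, "y": 0, "z": -0.03, "yaw": 0}, {"hand": 0, "x": 0, "y": 0, "z": -0.03, "yaw": 0}, {"hand": 0, "x": 0, "y": 0, "z": 0, "yaw": 0}]}}

```text
clock: 25.25
eef_pos: [523.4, -421.5, 178.6]
eef_rot: [3.134, -0.003, 0.468]
wrist_force: [0.0, -0.2, -0.1]
finger_gap: 46.9
finger_force: 0.0
```

Run:
```python
from h import *
plan(679.5,5,145)
J=camera("side")[:,:,::-1]
cv2.imwrite("pics/l2.png",cv2.resize(J[75:175,230:330],(400,400),interpolation=cv2.INTER_CUBIC))
```

```text
pose [ 523.4 -421.5  178.6] 26.8 n 16
each (np.float64(0.0207), np.float64(-0.0194), np.float64(0.0021), np.float64(-0.0))
```

View pics/l2.png

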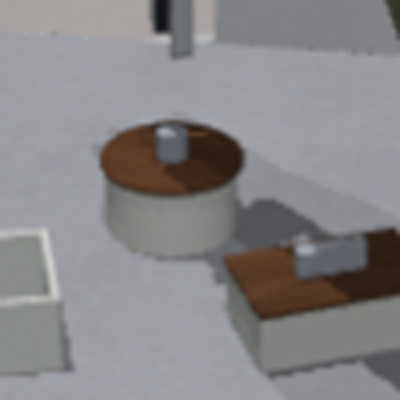

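The large round lid sits flat on its tub, at (172,158). The small lid is next.

Call:
{"fn": "arm_command", "kwargs": {"targets": [{"hand": 0, "x": 0.0207, "y": -0.0194, "z": 0.002, "yaw": 0}, {"hand": 0, "x": 0.0207, "y": -0.0194, "z": 0.002, "yaw": 0}, {"hand": 0, "x": 0.0207, "y": -0.0194, "z": 0.002, "yaw": 0}, {"hand": 0, "x": 0.0207, "y": -0.0194, "z": 0.002, "yaw": 0}, {"hand": 0, "x": 0.0207, "y": -0.0194, "z": 0.002, "yaw": 0}, {"hand": 0, "x": 0.0207, "y": -0.0194, "z": 0.002, "yaw": 0}, {"hand": 0, "x": 0.0207, "y": -0.0194, "z": 0.002, "yaw": 0}, {"hand": 0, "x": 0.0207, "y": -0.0194, "z": 0.002, "yaw": 0}, {"hand": 0, "x": 0.0207, "y": -0.0194, "z": 0.002, "yaw": 0}, {"hand": 0, "x": 0.0207, "y": -0.0194, "z": 0.002, "yaw": 0}]}}

```text
clock: 26.3
eef_pos: [619.4, -152.7, 151.9]
eef_rot: [-3.141, 0.001, 0.468]
wrist_force: [0.9, -0.1, -0.9]
finger_gap: 47.1
finger_force: 0.0
```

Call:
{"fn": "arm_command", "kwargs": {"targets": [{"hand": 0, "x": 0.0207, "y": -0.0194, "z": 0.002, "yaw": 0}, {"hand": 0, "x": 0.0207, "y": -0.0194, "z": 0.002, "yaw": 0}, {"hand": 0, "x": 0.0207, "y": -0.0194, "z": 0.002, "yaw": 0}, {"hand": 0, "x": 0.0207, "y": -0.0194, "z": 0.002, "yaw": 0}, {"hand": 0, "x": 0.0207, "y": -0.0194, "z": 0.002, "yaw": 0}, {"hand": 0, "x": 0.0207, "y": -0.0194, "z": 0.002, "yaw": 0}, {"hand": 0, "x": 0, "y": 0, "z": 0, "yaw": 0}, {"hand": 0, "x": 0, "y": 0, "z": 0, "yaw": 0}, {"hand": 0, "x": 0, "y": 0, "z": 0, "yaw": 0}]}}

```text
clock: 27.2
eef_pos: [677.5, 5.1, 140.6]
eef_rot: [-3.141, 0.001, 0.467]
wrist_force: [0.3, -0.3, 0.4]
finger_gap: 47.1
finger_force: 0.0
```

Run:
```python
from h import *
plan(679.5,5,20,step=500)
```

```text
pose [677.5   5.1 140.6] 26.8 n 1
each (np.float64(0.0017), np.float64(0.0009), np.float64(0.1206), np.float64(-0.0))
```

Call:
{"fn": "arm_command", "kwargs": {"targets": [{"hand": 0, "x": 0.0017, "y": 0.001, "z": 0.03, "yaw": 0}, {"hand": 0, "x": 0, "y": 0, "z": 0.03, "yaw": 0}, {"hand": 0, "x": 0, "y": 0, "z": 0.03, "yaw": 0}, {"hand": 0, "x": 0, "y": 0, "z": 0.018, "yaw": 0}, {"hand": 0, "x": 0, "y": 0, "z": 0.012, "yaw": 0}, {"hand": 0, "x": 0, "y": 0, "z": 0, "yaw": 0}, {"hand": 0, "x": 0, "y": 0, "z": 0, "yaw": 0}]}}

```text
clock: 27.9
eef_pos: [680.3, 5.4, 22.0]
eef_rot: [3.141, -0.001, 0.467]
wrist_force: [0.6, -0.4, 0.1]
finger_gap: 47.0
finger_force: 0.0
```

Call:
{"fn": "arm_command", "kwargs": {"targets": [{"hand": -1, "x": 0, "y": 0, "z": 0, "yaw": 0}, {"hand": -1, "x": 0, "y": 0, "z": 0, "yaw": 0}, {"hand": -1, "x": 0, "y": 0, "z": 0, "yaw": 0}, {"hand": -1, "x": 0, "y": 0, "z": 0, "yaw": 0}, {"hand": -1, "x": 0, "y": 0, "z": 0, "yaw": 0}]}}

```text
clock: 28.4
eef_pos: [680.2, 5.8, 21.7]
eef_rot: [3.141, -0.001, 0.468]
wrist_force: [-0.8, -0.4, 6.9]
finger_gap: 26.9
finger_force: 30.0
```

Call:
{"fn": "arm_command", "kwargs": {"targets": [{"hand": -1, "x": 0, "y": 0, "z": -0.005, "yaw": 0}, {"hand": -1, "x": 0, "y": 0, "z": -0.01, "yaw": 0}, {"hand": -1, "x": 0, "y": 0, "z": -0.02, "yaw": 0}, {"hand": -1, "x": 0, "y": 0, "z": -0.03, "yaw": 0}, {"hand": -1, "x": 0, "y": 0, "z": -0.03, "yaw": 0}, {"hand": -1, "x": 0, "y": 0, "z": -0.03, "yaw": 0}, {"hand": -1, "x": 0, "y": 0, "z": -0.025, "yaw": 0}, {"hand": -1, "x": 0, "y": 0, "z": 0, "yaw": 0}, {"hand": -1, "x": 0, "y": 0, "z": 0, "yaw": 0}]}}

```text
clock: 29.3
eef_pos: [679.7, 5.9, 170.8]
eef_rot: [3.142, -0.0, 0.468]
wrist_force: [-0.2, 0.0, -1.7]
finger_gap: 27.2
finger_force: 30.0
```

Run:
```python
from h import *
plan(363,257.5,167)
```

```text
pose [679.7   5.9 170.8] 26.8 n 14
each (np.float64(-0.0121), np.float64(-0.0262), np.float64(0.0003), np.float64(-0.0))
```

Call:
{"fn": "arm_command", "kwargs": {"targets": [{"hand": -1, "x": -0.0121, "y": -0.0262, "z": 0, "yaw": 0}, {"hand": -1, "x": -0.0121, "y": -0.0262, "z": 0, "yaw": 0}, {"hand": -1, "x": -0.0121, "y": -0.0262, "z": 0, "yaw": 0}, {"hand": -1, "x": -0.0121, "y": -0.0262, "z": 0, "yaw": 0}, {"hand": -1, "x": -0.0121, "y": -0.0262, "z": 0, "yaw": 0}, {"hand": -1, "x": -0.0121, "y": -0.0262, "z": 0, "yaw": 0}, {"hand": -1, "x": -0.0121, "y": -0.0262, "z": 0, "yaw": 0}]}}

```text
clock: 30.0
eef_pos: [519.8, 131.9, 169.3]
eef_rot: [-3.141, 0.003, 0.468]
wrist_force: [0.9, 0.2, -1.6]
finger_gap: 26.9
finger_force: 30.0
```

Call:
{"fn": "arm_command", "kwargs": {"targets": [{"hand": -1, "x": -0.0121, "y": -0.0262, "z": 0, "yaw": 0}, {"hand": -1, "x": -0.0121, "y": -0.0262, "z": 0, "yaw": 0}, {"hand": -1, "x": -0.0121, "y": -0.0262, "z": 0, "yaw": 0}, {"hand": -1, "x": -0.0121, "y": -0.0262, "z": 0, "yaw": 0}, {"hand": -1, "x": -0.0121, "y": -0.0262, "z": 0, "yaw": 0}, {"hand": -1, "x": -0.0121, "y": -0.0262, "z": 0, "yaw": 0}, {"hand": -1, "x": -0.0121, "y": -0.0262, "z": 0, "yaw": 0}, {"hand": -1, "x": 0, "y": 0, "z": 0.025, "yaw": 0}, {"hand": -1, "x": 0, "y": 0, "z": 0.025, "yaw": 0}]}}

```text
clock: 30.9
eef_pos: [362.2, 257.1, 119.5]
eef_rot: [3.142, 0.001, 0.469]
wrist_force: [-0.0, 0.0, -1.6]
finger_gap: 27.0
finger_force: 30.0
```

Call:
{"fn": "arm_command", "kwargs": {"targets": [{"hand": -1, "x": 0, "y": 0, "z": 0, "yaw": 0}, {"hand": -1, "x": 0, "y": 0, "z": 0, "yaw": 0}]}}

```text
clock: 31.1
eef_pos: [362.9, 256.6, 120.7]
eef_rot: [3.141, 0.002, 0.468]
wrist_force: [0.9, -0.3, -0.6]
finger_gap: 27.1
finger_force: 30.0
```

Run:
```python
from h import *
plan(363,257.5,93.7,step=500)
J=camera("side")[:,:,::-1]
a=cv2.resize(cv2.imread("pics/side0.png")[205:305,245:345],(400,400),interpolation=cv2.INTER_CUBIC);b=cv2.resize(J[205:305,245:345],(400,400),interpolation=cv2.INTER_CUBIC) 
cv2.imwrite("pics/s1.png",np.hstack([a,b]))
```

```text
pose [362.9 256.6 120.7] 26.8 n 1
each (np.float64(0.0004), np.float64(-0.0008), np.float64(0.027), np.float64(-0.0))
```

View pics/s1.png

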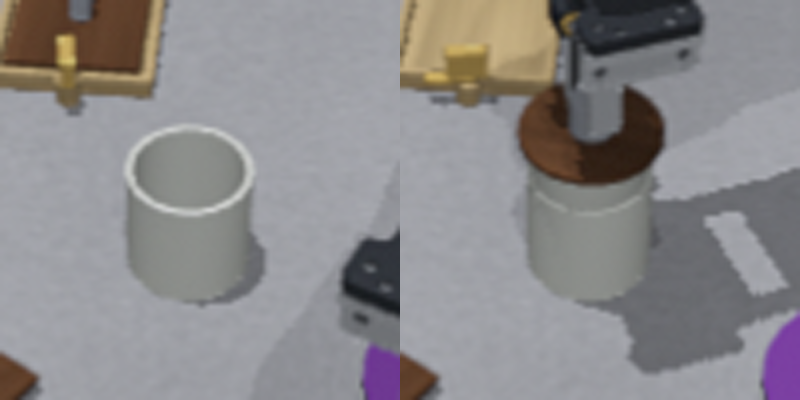

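The tub rim in the left half spans 125–253 × 125–214. The lid in the right half spans 518–664 × 83–183.

Run:
```python
from h import *
def f(l,o,z):
    l=np.array(l,float);w=px2w("side",np.c_[245+(l[:,0]-o)/4,205+l[:,1]/4]-.4,z);print(w[:2].mean(0),w[2:].mean(0),np.linalg.norm(w[0]-w[1]),np.linalg.norm(w[2]-w[3]))
f([(125,170),(253,170),(189,125),(189,214)],0,80)
f([(518,133),(664,133),(591,83),(591,183)],400,112)
```

```text
[364.34016151 260.36516622] [364.53786307 258.964801  ] 79.95415918175287 79.6510850478667
[363.49070772 260.56465519] [363.66932171 259.32584734] 89.62675899765588 89.67531747282567
```

Aligned to within 1 mm, so lower it.

Call:
{"fn": "arm_command", "kwargs": {"targets": [{"hand": -1, "x": 0.0005, "y": 0, "z": 0.005, "yaw": 0}, {"hand": -1, "x": 0, "y": 0, "z": 0.006, "yaw": 0}, {"hand": -1, "x": 0, "y": 0, "z": 0.005, "yaw": 0}, {"hand": -1, "x": 0, "y": 0, "z": 0.004, "yaw": 0}, {"hand": -1, "x": 0, "y": 0, "z": 0.003, "yaw": 0}, {"hand": -1, "x": 0, "y": 0, "z": 0.002, "yaw": 0}, {"hand": -1, "x": 0, "y": 0, "z": 0.001, "yaw": 0}, {"hand": -1, "x": 0, "y": 0, "z": 0.0005, "yaw": 0}, {"hand": -1, "x": 0, "y": 0, "z": 0, "yaw": 0}]}}

```text
clock: 32.05
eef_pos: [363.7, 257.1, 94.5]
eef_rot: [-3.142, -0.0, 0.468]
wrist_force: [0.3, 0.8, -0.6]
finger_gap: 27.1
finger_force: 30.0
```

Call:
{"fn": "arm_command", "kwargs": {"targets": [{"hand": -1, "x": 0, "y": 0, "z": 0.0005, "yaw": 0}, {"hand": -1, "x": 0, "y": 0, "z": 0, "yaw": 0}, {"hand": -1, "x": 0, "y": 0, "z": 0, "yaw": 0}]}}

```text
clock: 32.35
eef_pos: [363.7, 257.1, 94.0]
eef_rot: [-3.142, -0.0, 0.468]
wrist_force: [0.6, -0.1, -0.4]
finger_gap: 27.4
finger_force: 30.0
```

Call:
{"fn": "arm_command", "kwargs": {"targets": [{"hand": -1, "x": 0, "y": 0, "z": 0.0006, "yaw": 0}, {"hand": -1, "x": 0, "y": 0, "z": 0, "yaw": 0}, {"hand": -1, "x": 0, "y": 0, "z": 0, "yaw": 0}]}}

```text
clock: 32.65
eef_pos: [363.8, 257.2, 93.7]
eef_rot: [-3.142, -0.0, 0.468]
wrist_force: [-2.2, -0.7, 5.0]
finger_gap: 27.1
finger_force: 30.0
```

Call:
{"fn": "arm_command", "kwargs": {"targets": [{"hand": 0, "x": 0, "y": 0, "z": 0, "yaw": 0}, {"hand": 0, "x": 0, "y": 0, "z": 0, "yaw": 0}, {"hand": 0, "x": 0, "y": 0, "z": 0, "yaw": 0}, {"hand": 0, "x": 0, "y": 0, "z": -0.01, "yaw": 0}, {"hand": 0, "x": 0, "y": 0, "z": -0.025, "yaw": 0}, {"hand": 0, "x": 0, "y": 0, "z": -0.03, "yaw": 0}, {"hand": 0, "x": 0, "y": 0, "z": -0.02, "yaw": 0}]}}

```text
clock: 33.35
eef_pos: [364.0, 257.3, 180.9]
eef_rot: [-3.141, -0.002, 0.468]
wrist_force: [0.2, -1.1, 0.5]
finger_gap: 46.7
finger_force: 0.0
```

Call:
{"fn": "arm_command", "kwargs": {"targets": [{"hand": 0, "x": 0, "y": 0, "z": 0, "yaw": -0.134}, {"hand": 0, "x": 0, "y": 0, "z": 0, "yaw": -0.134}, {"hand": 0, "x": 0, "y": 0, "z": 0, "yaw": -0.134}, {"hand": 0, "x": 0, "y": 0, "z": 0, "yaw": -0.134}, {"hand": 0, "x": 0, "y": 0, "z": 0, "yaw": -0.134}, {"hand": 0, "x": 0, "y": 0, "z": 0, "yaw": -0.134}, {"hand": 0, "x": 0, "y": 0, "z": 0, "yaw": -0.134}, {"hand": 0, "x": 0, "y": 0, "z": 0, "yaw": -0.134}]}}

```text
clock: 34.15
eef_pos: [363.7, 257.1, 179.1]
eef_rot: [3.141, -0.0, 1.545]
wrist_force: [0.2, 0.3, -0.3]
finger_gap: 47.2
finger_force: 0.0
```

Call:
{"fn": "arm_command", "kwargs": {"targets": [{"hand": 0, "x": 0, "y": 0, "z": 0, "yaw": -0.134}, {"hand": 0, "x": 0, "y": 0, "z": 0, "yaw": -0.134}, {"hand": 0, "x": 0, "y": 0, "z": 0, "yaw": -0.134}, {"hand": 0, "x": 0, "y": 0, "z": 0, "yaw": -0.134}, {"hand": 0, "x": 0, "y": 0, "z": 0, "yaw": -0.134}, {"hand": 0, "x": 0, "y": 0, "z": 0, "yaw": -0.134}, {"hand": 0, "x": 0, "y": 0, "z": 0, "yaw": -0.134}, {"hand": 0, "x": 0, "y": 0, "z": 0, "yaw": -0.134}, {"hand": 0, "x": 0, "y": 0, "z": 0, "yaw": 0}]}}

```text
clock: 35.05
eef_pos: [363.7, 257.1, 179.0]
eef_rot: [3.141, 0.0, 2.614]
wrist_force: [0.2, -0.1, 0.0]
finger_gap: 47.0
finger_force: 0.0
```

Run:
```python
from h import *
plan(517.5,403.5,145)
```

```text
pose [363.7 257.1 179. ] 149.8 n 8
each (np.float64(-0.0074), np.float64(0.0255), np.float64(0.0042), np.float64(-0.0))
```

Call:
{"fn": "arm_command", "kwargs": {"targets": [{"hand": 0, "x": -0.0074, "y": 0.0255, "z": 0.004, "yaw": 0}, {"hand": 0, "x": -0.0074, "y": 0.0255, "z": 0.004, "yaw": 0}, {"hand": 0, "x": -0.0074, "y": 0.0255, "z": 0.004, "yaw": 0}, {"hand": 0, "x": -0.0074, "y": 0.0255, "z": 0.004, "yaw": 0}, {"hand": 0, "x": -0.0074, "y": 0.0255, "z": 0.004, "yaw": 0}, {"hand": 0, "x": -0.0074, "y": 0.0255, "z": 0.004, "yaw": 0}, {"hand": 0, "x": -0.0074, "y": 0.0255, "z": 0.004, "yaw": 0}, {"hand": 0, "x": -0.0074, "y": 0.0255, "z": 0.004, "yaw": 0}, {"hand": 0, "x": 0, "y": 0, "z": 0, "yaw": 0}, {"hand": 0, "x": 0, "y": 0, "z": 0, "yaw": 0}]}}

```text
clock: 36.05
eef_pos: [517.6, 403.1, 146.1]
eef_rot: [-3.141, -0.0, 2.609]
wrist_force: [-0.3, 0.1, 0.0]
finger_gap: 47.1
finger_force: 0.0
```

Run:
```python
from h import *
plan(517.5,403.5,20,150,step=500)
J=camera("side")[:,:,::-1]
cv2.imwrite("pics/s2.png",cv2.resize(J[205:335,185:345],(640,520),interpolation=cv2.INTER_CUBIC))
```

```text
pose [517.6 403.1 146.1] 149.5 n 1
(np.float64(0.0003), np.float64(0.0003), np.float64(0.1261), np.float64(-0.009))
```

View pics/s2.png

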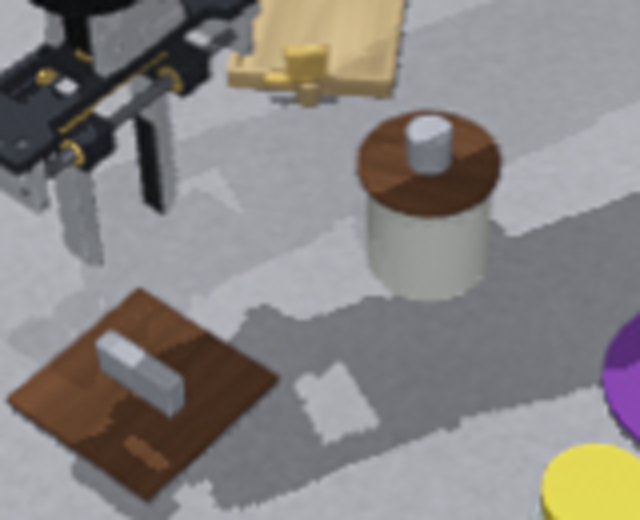

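The small lid sits flat on its tub, at (428,162). The square lid's bar, at (140,372), lies under the gripper and in line with it.

Call:
{"fn": "arm_command", "kwargs": {"targets": [{"hand": 0, "x": 0, "y": 0, "z": 0.03, "yaw": -0.009}, {"hand": 0, "x": 0, "y": 0, "z": 0.03, "yaw": 0}, {"hand": 0, "x": 0, "y": 0, "z": 0.03, "yaw": 0}, {"hand": 0, "x": 0, "y": 0, "z": 0.02, "yaw": 0}, {"hand": 0, "x": 0, "y": 0, "z": 0.015, "yaw": 0}, {"hand": 0, "x": 0, "y": 0, "z": 0, "yaw": 0}, {"hand": 0, "x": 0, "y": 0, "z": 0, "yaw": 0}]}}

```text
clock: 36.8
eef_pos: [518.2, 403.4, 22.6]
eef_rot: [3.14, 0.001, 2.62]
wrist_force: [-0.4, 0.7, 0.5]
finger_gap: 46.6
finger_force: 0.0
```

Call:
{"fn": "arm_command", "kwargs": {"targets": [{"hand": -1, "x": 0, "y": 0, "z": 0, "yaw": 0}, {"hand": -1, "x": 0, "y": 0, "z": 0, "yaw": 0}, {"hand": -1, "x": 0, "y": 0, "z": 0, "yaw": 0}, {"hand": -1, "x": 0, "y": 0, "z": 0, "yaw": 0}, {"hand": -1, "x": 0, "y": 0, "z": 0, "yaw": 0}, {"hand": -1, "x": 0, "y": 0, "z": 0, "yaw": 0}]}}

```text
clock: 37.4
eef_pos: [518.0, 403.4, 21.7]
eef_rot: [3.141, 0.0, 2.621]
wrist_force: [-0.0, 0.5, 3.0]
finger_gap: 13.6
finger_force: 30.0
```

Call:
{"fn": "arm_command", "kwargs": {"targets": [{"hand": -1, "x": 0, "y": 0, "z": -0.005, "yaw": 0}, {"hand": -1, "x": 0, "y": 0, "z": -0.01, "yaw": 0}, {"hand": -1, "x": 0, "y": 0, "z": -0.02, "yaw": 0}, {"hand": -1, "x": 0, "y": 0, "z": -0.03, "yaw": 0}, {"hand": -1, "x": 0, "y": 0, "z": -0.03, "yaw": 0}, {"hand": -1, "x": 0, "y": 0, "z": -0.03, "yaw": 0}, {"hand": -1, "x": 0, "y": 0, "z": -0.03, "yaw": 0}, {"hand": -1, "x": 0, "y": 0, "z": 0, "yaw": 0}]}}

```text
clock: 38.2
eef_pos: [519.0, 404.0, 181.6]
eef_rot: [3.135, 0.003, 2.621]
wrist_force: [0.5, -0.7, -1.1]
finger_gap: 14.0
finger_force: 30.0
```

Call:
{"fn": "arm_command", "kwargs": {"targets": [{"hand": -1, "x": 0, "y": 0, "z": 0, "yaw": 0.11}, {"hand": -1, "x": 0, "y": 0, "z": 0, "yaw": 0.11}, {"hand": -1, "x": 0, "y": 0, "z": 0, "yaw": 0.11}, {"hand": -1, "x": 0, "y": 0, "z": 0, "yaw": 0.11}, {"hand": -1, "x": 0, "y": 0, "z": 0, "yaw": 0.11}, {"hand": -1, "x": 0, "y": 0, "z": 0, "yaw": 0.11}, {"hand": -1, "x": 0, "y": 0, "z": 0, "yaw": 0.11}, {"hand": -1, "x": 0, "y": 0, "z": 0, "yaw": 0}, {"hand": -1, "x": 0, "y": 0, "z": 0, "yaw": 0}]}}

```text
clock: 39.1
eef_pos: [517.6, 403.0, 175.7]
eef_rot: [-3.141, 0.0, 1.854]
wrist_force: [-0.7, 0.1, -2.1]
finger_gap: 14.2
finger_force: 30.0
```

Run:
```python
from h import *
plan(644.5,-210.5,170)
```

```text
pose [517.6 403.  175.7] 106.2 n 21
each (np.float64(-0.0297), np.float64(-0.0024), np.float64(0.0003), np.float64(-0.0))
```

Call:
{"fn": "arm_command", "kwargs": {"targets": [{"hand": -1, "x": -0.0297, "y": -0.0024, "z": 0, "yaw": 0}, {"hand": -1, "x": -0.0297, "y": -0.0024, "z": 0, "yaw": 0}, {"hand": -1, "x": -0.0297, "y": -0.0024, "z": 0, "yaw": 0}, {"hand": -1, "x": -0.0297, "y": -0.0024, "z": 0, "yaw": 0}, {"hand": -1, "x": -0.0297, "y": -0.0024, "z": 0, "yaw": 0}, {"hand": -1, "x": -0.0297, "y": -0.0024, "z": 0, "yaw": 0}, {"hand": -1, "x": -0.0297, "y": -0.0024, "z": 0, "yaw": 0}, {"hand": -1, "x": -0.0297, "y": -0.0024, "z": 0, "yaw": 0}, {"hand": -1, "x": -0.0297, "y": -0.0024, "z": 0, "yaw": 0}, {"hand": -1, "x": -0.0297, "y": -0.0024, "z": 0, "yaw": 0}]}}

```text
clock: 40.1
eef_pos: [576.9, 109.9, 176.2]
eef_rot: [-3.141, -0.0, 1.854]
wrist_force: [-0.2, -0.5, -2.0]
finger_gap: 13.7
finger_force: 30.0
```

Call:
{"fn": "arm_command", "kwargs": {"targets": [{"hand": -1, "x": -0.0297, "y": -0.0024, "z": 0, "yaw": 0}, {"hand": -1, "x": -0.0297, "y": -0.0024, "z": 0, "yaw": 0}, {"hand": -1, "x": -0.0297, "y": -0.0024, "z": 0, "yaw": 0}, {"hand": -1, "x": -0.0297, "y": -0.0024, "z": 0, "yaw": 0}, {"hand": -1, "x": -0.0297, "y": -0.0024, "z": 0, "yaw": 0}, {"hand": -1, "x": -0.0297, "y": -0.0024, "z": 0, "yaw": 0}, {"hand": -1, "x": -0.0297, "y": -0.0024, "z": 0, "yaw": 0}, {"hand": -1, "x": -0.0297, "y": -0.0024, "z": 0, "yaw": 0}, {"hand": -1, "x": -0.0297, "y": -0.0024, "z": 0, "yaw": 0}, {"hand": -1, "x": -0.0297, "y": -0.0024, "z": 0, "yaw": 0}]}}

```text
clock: 41.1
eef_pos: [635.9, -182.1, 176.1]
eef_rot: [-3.141, -0.0, 1.854]
wrist_force: [1.2, 0.7, -1.9]
finger_gap: 14.2
finger_force: 30.0
```

Call:
{"fn": "arm_command", "kwargs": {"targets": [{"hand": -1, "x": -0.0297, "y": -0.0024, "z": 0, "yaw": 0}, {"hand": -1, "x": 0, "y": 0, "z": 0, "yaw": 0}, {"hand": -1, "x": 0, "y": 0, "z": 0.025, "yaw": 0}, {"hand": -1, "x": 0, "y": 0, "z": 0.025, "yaw": 0}, {"hand": -1, "x": 0, "y": 0, "z": 0.01, "yaw": 0}, {"hand": -1, "x": 0, "y": 0, "z": 0, "yaw": 0}, {"hand": -1, "x": 0, "y": 0, "z": 0, "yaw": 0}]}}

```text
clock: 41.8
eef_pos: [642.2, -210.0, 117.5]
eef_rot: [3.141, 0.001, 1.852]
wrist_force: [0.3, -0.0, -1.3]
finger_gap: 13.5
finger_force: 30.0
```

Run:
```python
from h import *
plan(644.5,-210.5,83.7,106,step=500)
zt=manip.read_state()["eef_pos"][2]-21.7+13
J=camera("side")[:,:,::-1];cv2.imwrite("pics/q1.png",J)
hs=cv2.cvtColor(J,cv2.COLOR_BGR2HSV)
w=((hs[:,:,1]>70)&(hs[:,:,2]<150)).astype(np.uint8)*255
c=blob(w,(228,145),35);rep("side","lidQ",c,zt)
cv2.drawContours(J:=J.copy(),[c],-1,(0,255,0),1)
cv2.imwrite("pics/q1.png",cv2.resize(J[105:205,178:278],(600,600),interpolation=cv2.INTER_NEAREST))
```

```text
pose [ 642.2 -210.   117.5] 106.1 n 1
(np.float64(-0.0011), np.float64(0.002), np.float64(0.0338), np.float64(0.0018))
side lidQ cent [ 643. -206.] rect [ 642.5 -206.7] [112.5 118.5] 15.2 circ [ 643.7 -206.7] 78.1
```

View pics/q1.png

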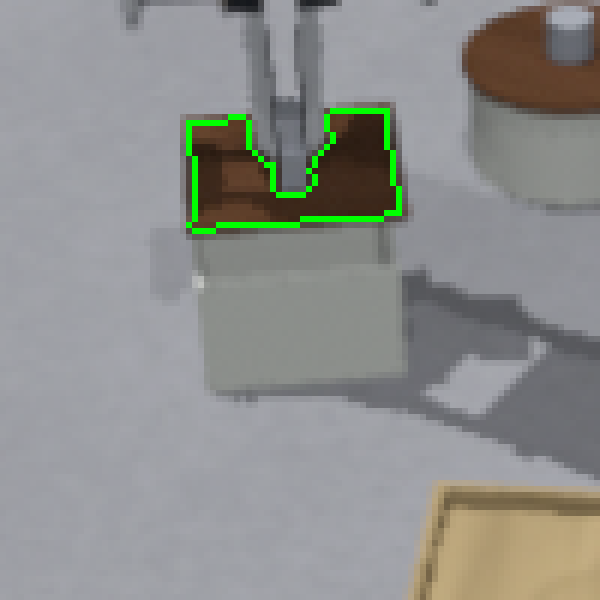

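The square lid hovers with its edges parallel to its tub: lid left–right 190–400, tub 195–405.

Call:
{"fn": "arm_command", "kwargs": {"targets": [{"hand": -1, "x": -0.0015, "y": 0.0017, "z": 0.006, "yaw": 0}, {"hand": -1, "x": 0, "y": 0, "z": 0.006, "yaw": 0}, {"hand": -1, "x": 0, "y": 0, "z": 0.006, "yaw": 0}, {"hand": -1, "x": 0, "y": 0, "z": 0.005, "yaw": 0}, {"hand": -1, "x": 0, "y": 0, "z": 0.004, "yaw": 0}, {"hand": -1, "x": 0, "y": 0, "z": 0.003, "yaw": 0}, {"hand": -1, "x": 0, "y": 0, "z": 0.002, "yaw": 0}, {"hand": -1, "x": 0, "y": 0, "z": 0.001, "yaw": 0}, {"hand": -1, "x": 0, "y": 0, "z": 0, "yaw": 0}, {"hand": -1, "x": 0, "y": 0, "z": 0, "yaw": 0}]}}

```text
clock: 42.85
eef_pos: [643.9, -211.1, 83.6]
eef_rot: [3.141, 0.0, 1.851]
wrist_force: [-1.1, 0.7, 0.5]
finger_gap: 13.7
finger_force: 30.0
```

Call:
{"fn": "arm_command", "kwargs": {"targets": [{"hand": -1, "x": 0, "y": 0, "z": 0.0005, "yaw": 0}, {"hand": -1, "x": 0, "y": 0, "z": 0, "yaw": 0}, {"hand": -1, "x": 0, "y": 0, "z": 0, "yaw": 0}]}}

```text
clock: 43.15
eef_pos: [644.0, -211.1, 83.6]
eef_rot: [3.141, 0.0, 1.851]
wrist_force: [-3.8, 1.0, 5.3]
finger_gap: 13.9
finger_force: 30.0
```

Contact is at the seated height (83.6 mm, expected 83.7). Release and clear.

Call:
{"fn": "arm_command", "kwargs": {"targets": [{"hand": 0, "x": 0, "y": 0, "z": 0, "yaw": 0}, {"hand": 0, "x": 0, "y": 0, "z": 0, "yaw": 0}, {"hand": 0, "x": 0, "y": 0, "z": 0, "yaw": 0}, {"hand": 0, "x": 0, "y": 0, "z": -0.01, "yaw": 0}, {"hand": 0, "x": 0, "y": 0, "z": -0.025, "yaw": 0}, {"hand": 0, "x": 0, "y": 0, "z": -0.03, "yaw": 0}, {"hand": 0, "x": 0, "y": 0, "z": -0.03, "yaw": 0}, {"hand": 0, "x": 0, "y": 0, "z": -0.02, "yaw": 0}, {"hand": 0, "x": 0, "y": 0, "z": 0, "yaw": 0}]}}

```text
clock: 44.05
eef_pos: [644.8, -211.5, 201.9]
eef_rot: [3.137, 0.004, 1.851]
wrist_force: [0.5, -0.2, 0.2]
finger_gap: 46.8
finger_force: 0.0
```

Run:
```python
from h import *
J=camera("side")[:,:,::-1].copy();hs=cv2.cvtColor(J,cv2.COLOR_BGR2HSV)
w=((hs[:,:,1]>70)&(hs[:,:,2]<150)).astype(np.uint8)*255
for l,s,r,z in [("Q",(228,148),34,75),("O",(312,143),33,60),("L",(272,117),26,70),("S",(292,248),24,85)]: rep("side",l,blob(w,s,r),z)
```

```text
side Q cent [ 643.9 -208.9] rect [ 643.6 -208.3] [111.6 119.1] 15.7 circ [ 644.5 -209.2] 79.0
side O cent [ 366.3 -262.5] rect [ 366.7 -262.1] [155.7  97. ] 26.6 circ [ 366.3 -263.9] 89.2
side L cent [ 524.7 -417.1] rect [ 524.9 -416. ] [126.3 125.6] 8.3 circ [ 525.3 -417.6] 65.4
side S cent [364.5 259.1] rect [364.2 258.5] [85.3 89.5] 8.4 circ [365. 259.] 46.0
```

```bash
python3 -c "
from cell import manip
print(manip.sign_off())"
```

```text
the job is handed in; nothing more can be done
None
```

All four tubs now have their matching lids on, each lowered to contact at its seated height. The tab was turned aside before the oblong lid was lifted out, and I signed the job off at about 44 s.

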